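# Pack the check weights, snap the case shut and put it in the drawer

### The job

Put away the check weights: stand every weight that is on the worktop upright in a cell of the grey case (one to a cell), set the white lid squarely on the case and press down all four snap clips round its rim until each is fully engaged. Then lift the closed case by the grip on its lid into the open drawer, standing flat on the drawer's floor, and push the drawer fully shut. Leave the timer, the jar and the stopper where they are and do not tip the case over.

Things in the scene. Friction and masses are not known exactly. Their poses are not given: they have to be found in the camera images.
- tray_base (a point): Centre of the underside of the open case: a loose grey tray (0.3 kg, no grip of its own), walls 40 mm (its x) by 148 mm (its y) outside, flange round the rim 52 x 160 mm, 3 mm thick, its top 24 mm above this point. Four 34 mm square cells in a row along y, centres at y = -54, -18, 18, 54 mm; floor 3 mm thick, partitions up to 19 mm. z up.
- lid_seat (a point): Centre of the lower edge of the loose white lid's skirt (starts on top of the drawer unit). Hollow cover 50 (x) x 158 (y) x 33 mm, 0.2 kg, axes as the tray's; fits either way round. Seated: this point is 24 mm above tray_base, centred and square. Round-ended guide feet at the corners reach 9 mm below the skirt outside the flange with 1.5 mm play, and centre a lid set down up to 3 mm off.
- lid_grip (a point): Middle of the upright grip block on the lid, 48 mm above lid_seat and 15 mm above the lid's top. The block is 14 mm thick along the lid's y, 34 mm long along its x, rises 26 mm above the lid: take it from above, fingers closing along the lid's y. With all clips engaged the whole case hangs from it; with clips open the lid lifts off.
- timer: Bystander: a digital timer, 56 x 66 x 16 mm, lying loose on the worktop; origin at the centre of its underside.
- jar: Bystander: a white jar with a lid, 49 mm across, 40 mm high, standing loose on the worktop; origin at the centre of its underside.
- stopper: Bystander: a black rubber stopper, 34 mm across, 28 mm high, standing loose on the worktop; origin at the centre of its underside.
- unit_base (a point): The fixed drawer unit: a grey box 185 mm deep (its x), 235 mm wide (its y) and 135 mm high with one drawer in its front (-x) side; this point is the centre of its underside, x pointing away from its front.
- drawer_floor (a point): Centre of the drawer's inner floor, 22 mm above the worktop; moves with the drawer, axes as the unit's. Inside it is 140 mm (x) by 193 mm (y), walls 91 mm high; as it starts, its front 105 mm or so stands clear of the unit. The closed case (65 x 173 mm over its clips, 83 mm high) goes in with its long side along y, 15 to 30 mm in front (-x) of this point.
- unit_drawer0_handle (a point): Middle of the steel bar handle on the drawer's front: 97 mm above the worktop, 11 mm thick, 117 mm long along y; its axis stands 35 mm in front of the drawer's front face, which is 108 mm high.
- unit_drawer0 (a joint): How far the drawer is pulled out, in m: 0 = shut, at most about 0.12. About 1 N of friction, more at speed; it stays where it is left.
- weight0_mid (a point): A check weight, an upright metal cylinder with a necked top, 28 mm across and 48 mm high, about 0.1 kg; this point is at its centre, half-way up (24 mm above its foot). Two to four of the four are there.
- weight1_mid (a point): A check weight, an upright metal cylinder with a necked top, 28 mm across and 48 mm high, about 0.1 kg; this point is at its centre, half-way up (24 mm above its foot). Two to four of the four are there.
- weight2_mid (a point): A check weight, an upright metal cylinder with a necked top, 28 mm across and 48 mm high, about 0.1 kg; this point is at its centre, half-way up (24 mm above its foot). Two to four of the four are there.
- weight3_mid (a point): A check weight, an upright metal cylinder with a necked top, 28 mm across and 48 mm high, about 0.1 kg; this point is at its centre, half-way up (24 mm above its foot). Two to four of the four are there.
- clip1_pad (a point): Middle of the top of the press pad of snap clip 1, on the +x long side of the lid, 40 mm from the middle towards +y; the pad is 20 x 20 mm, rocks about a pin at its inner end (12 mm inwards of this point) and stands tilted up while the clip is open.
- clip1 (a joint): Angle of this rocking clip: 0 = open (outer end of the pad up, hook away from the flange), 0.28 rad = pressed fully down on its stop, hook under the tray flange; engaged from 0.24. Stiff: pressed straight down on the middle of the pad with about 4 N, which goes down about 3 mm; stays where it is left.
- clip2_pad (a point): Middle of the top of the press pad of snap clip 2, on the +y end of the lid, in the middle; the pad is 20 x 20 mm, rocks about a pin at its inner end (12 mm inwards of this point) and stands tilted up while the clip is open.
- clip2 (a joint): Angle of this rocking clip: 0 = open (outer end of the pad up, hook away from the flange), 0.28 rad = pressed fully down on its stop, hook under the tray flange; engaged from 0.24. Stiff: pressed straight down on the middle of the pad with about 4 N, which goes down about 3 mm; stays where it is left.
- clip3_pad (a point): Middle of the top of the press pad of snap clip 3, on the -x long side of the lid, 40 mm to its -y; the pad is 20 x 20 mm, rocks about a pin at its inner end (12 mm inwards of this point) and stands tilted up while the clip is open.
- clip3 (a joint): Angle of this rocking clip: 0 = open (outer end of the pad up, hook away from the flange), 0.28 rad = pressed fully down on its stop, hook under the tray flange; engaged from 0.24. Stiff: pressed straight down on the middle of the pad with about 4 N, which goes down about 3 mm; stays where it is left.
- clip4_pad (a point): Middle of the top of the press pad of snap clip 4, on the -y end of the lid, in the middle; the pad is 20 x 20 mm, rocks about a pin at its inner end (12 mm inwards of this point) and stands tilted up while the clip is open.
- clip4 (a joint): Angle of this rocking clip: 0 = open (outer end of the pad up, hook away from the flange), 0.28 rad = pressed fully down on its stop, hook under the tray flange; engaged from 0.24. Stiff: pressed straight down on the middle of the pad with about 4 N, which goes down about 3 mm; stays where it is left.

How it is judged:
On the way, in this order (a step that is already met when the one before it is completed fails the run):
1. every weight stands upright in a cell of the case (x of weight0_mid in the frame of tray_base between -0.012 and 0.012 m and y of weight0_mid in the frame of tray_base between -0.069 and 0.069 m and z of weight0_mid in the frame of tray_base between 0.022 and 0.032 m and angle between each of weight0_mid, weight1_mid, weight2_mid, weight3_mid's own z axis and vertical below 0.25 rad and x of weight1_mid in the frame of tray_base between -0.012 and 0.012 m and y of weight1_mid in the frame of tray_base between -0.069 and 0.069 m and z of weight1_mid in the frame of tray_base between 0.022 and 0.032 m and x of weight2_mid in the frame of tray_base between -0.012 and 0.012 m and y of weight2_mid in the frame of tray_base between -0.069 and 0.069 m and z of weight2_mid in the frame of tray_base between 0.022 and 0.032 m and x of weight3_mid in the frame of tray_base between -0.012 and 0.012 m and y of weight3_mid in the frame of tray_base between -0.069 and 0.069 m and z of weight3_mid in the frame of tray_base between 0.022 and 0.032 m), for 0.2 s.
2. the lid is seated on the loaded case and all four clips are engaged (all of step 1 and x of lid_seat in the frame of tray_base between -0.004 and 0.004 m and y of lid_seat in the frame of tray_base between -0.004 and 0.004 m and z of lid_seat in the frame of tray_base between 0.0215 and 0.0265 m and angle between the x axis of lid_seat and the x axis of tray_base, either way round below 0.08 rad and value of joint each of clip1, clip2, clip3, clip4 above 0.24 rad), for 0.2 s.
3. the closed case stands flat in the drawer (x of tray_base in the frame of drawer_floor between -0.045 and 0.045 m and y of tray_base in the frame of drawer_floor between -0.03 and 0.03 m and z of tray_base in the frame of drawer_floor between -0.004 and 0.006 m and angle between tray_base's own z axis and vertical below 0.08 rad and x of lid_seat in the frame of tray_base between -0.004 and 0.004 m and y of lid_seat in the frame of tray_base between -0.004 and 0.004 m and z of lid_seat in the frame of tray_base between 0.0215 and 0.0265 m and angle between the x axis of lid_seat and the x axis of tray_base, either way round below 0.08 rad and value of joint each of clip1, clip2, clip3, clip4 above 0.24 rad), for 0.2 s.
4. the drawer is shut (value of joint unit_drawer0 below 0.006 m), for 0.2 s.
At the end, for the whole second after the job is handed in: Every weight present stands upright in the tray; lid centred on the tray within 4 mm, square within 0.08 rad, down on the flange within 2.5 mm; all four clips at 0.24 rad or more; case flat on the drawer floor; drawer within 6 mm of shut; all at rest (all of step 1 and all of step 3 and value of joint unit_drawer0 below 0.006 m and linear speed of tray below 0.02 m/s and velocity of joint unit_drawer0 between -0.02 and 0.02 m/s); the robot touches nothing.
It fails at once if the timer is pushed more than 3 cm from its place (distance of timer from where it was at the start of the episode above 0.03 m).
It fails at once if the jar is pushed more than 3 cm from its place (distance of jar from where it was at the start of the episode above 0.03 m).
It fails at once if the stopper is pushed more than 3 cm from its place (distance of stopper from where it was at the start of the episode above 0.03 m).
It fails at once if the case is tipped over (angle between tray_base's own z axis and vertical above 0.6 rad).
Of weight0, weight1, weight2, weight3 only 2 to 4 are there at a start; the rules pass over those that are not, and their reading is None.
At some moment in a run one of lid, tray may be knocked a few centimetres aside while the robot is not near it.
It also fails if it takes over 210 s, if anything falls off the work surface, if the arm or the gripper's body presses on something with over 40 N, if the wrist force passes 120 N, or if a joint passes its speed limit or range.

### The arm

A 6-joint arm with a two-finger parallel gripper is mounted at the origin on a cart in front of the work surface, level with it; the furniture and walls round the work are solid. World frame = base frame: x ahead of the robot, y to its left, z up, the work surface at z = 0. Lengths are in m, angles in rad, forces in N, time in s.
With the tool pointing down it reaches from about 0.35 to 0.775 m from the base axis. Payload 7.3 kg.
Tool frame: the origin (TCP) lies on the centre line of the jaws, within the pads' length; the fingertips stand 17 mm ahead of it and the grasp point (between the pads) lies 2 mm behind it (robot.tcp_to_tips is the distance from the TCP to the fingertips, in m); z points along the fingers, y is the line along which they close (so a half turn about z gives the same grasp; the last joint's range is limited). The gripper opens to 92 mm and grips with 3 to 60 N. Pads are 19 mm wide; open, the fingers measure 130 mm over their backs; the gripper's body (75 mm by 190 mm) begins 47 mm behind the grasp point.
Start: joints at [-1.295, 0.342, 1.524, -0, 1.275, -0.146], TCP at [0.215, -0.479, 0.244] pointing down, gripper open.
Joint ranges: [-2.53, 2.53], [-0.77, 2.02], [0.04, 2.7], [-1, 4.14], [0.28, 2.66], [-3.11, 3.11]. Speed limits (rad/s): [2.57, 2.57, 3.14, 3.14, 3.14, 3.14].

### API

Orientations are given as [roll, pitch, yaw] about the fixed x, y, z axes, in that order (R = Rz(yaw) Ry(pitch) Rx(roll)).
In Python, from cell import robot gives the robot as it stands. The module is installed in compiled form; this text tells all that it offers.
- The arm moves only by the tool carry_out, never from a script. Its argument "commands" is a list of rows, each a list of 3 entries, a list of its own where there are three numbers: the shift along the tool's x, y, z in m, then the turn about the tool's z in rad, then the opening, from 0 (shut) to 1 (fully open). In form: [[[dx, dy, dz], yaw, claw], ...]. A call has 1 to 20 rows; each row shifts and turns the commanded pose from where the row before left it, along the tool's axes as they then stand; what a row does not reach is not made up. A row lasts 1/8 s, in which the tool goes at most 62.5 mm and 10.7 degrees, less where a joint would pass 70% of its speed; a pose out of reach is approached as far as the arm can. A call is refused whole if a number of a shift passes 0.0625 or a number of a turn 0.188, either way. A call with a gripper value outside its range is refused whole. The fingers move at their own pace and stop on an object; "newtons" is the grip in N (left out, the last holds). Time passes only in rows, so rows that do not move let the fingers close. It gives the time, the measured TCP pose, the force, the opening and the grip force at its end, in the units of the state.
- robot.observe(): the state, without advancing time (a new reading comes with each control period).
- robot.read_camera(name): name is "scene" or "top" or "wrist"; returns a dict with "pixels" (480x640x3 uint8, red, green, blue), "fx", "fy", "cx", "cy" (pixels), "k1" (the pictures are not rectified: a ray, as slopes to the right and down, at radius r is drawn at 1 + k1 r^2 times it, then the intrinsics apply), "view" (4x4, takes a point from world to camera coordinates); the wrist camera has in their place "T_tool_cam" (4x4, takes a point from camera to tool coordinates, whose origin is the TCP and whose axes are the flange's). Camera axes: x right, y up, looking along -z (the intrinsics and any distortion apply to the point x, -y, -z); pixel columns grow to the right and rows downward; lengths in m; the calibration is good to about 2 mm. A picture is of the moment at which its call begins: read the wrist's pose just before it. There is no depth.
- robot.hand_in(): hands the job in; it is judged then, once.
Trained networks look in a picture, given as the dict that the camera call returned (one of the last four; its "shot" number tells which), for a name from the list of things; names that differ only in an ending like _2 or _b are one class to them, and where a whole thing is asked for, a point or a joint stands for the part that bears it (a point fixed in the world has none). Each returns a list of dicts, best first, with "p" (0 to 1); they miss things now and then, are a little off and sometimes report something else, mostly with a low value. They report only what shows in the picture. A call takes as long as a camera call.
- robot.find_in(picture, name): "at" ([column, row] in pixels, amid what is visible of it).
- robot.tip_of(picture, name): "at" ([column, row] in pixels: a listed point, or the origin of a listed thing).
The state is a dict: "time": time; "qpos": joint angles; "qvel": joint speeds; "joint_efforts": joint torques, N m; "tool_pos": TCP position; "tool_rot": TCP orientation; "contact_force": force on the tool from outside, world axes, zero at the start; "torque": the same for the moment, N m; "opening": finger opening in m; "grip_force": force on a finger pad.
Only numpy, scipy, OpenCV 4.12 (cv2) and the standard library are available. Lean on these libraries where they do the work, as an engineer would, in place of code of your own. Each camera call takes 0.05 s, during which the arm holds its last target. There are 200 camera calls.

## Working session

There is one attempt and no reset: what is moved stays moved. The work goes in short steps, Python scripts to look and compute and a tool call to move; the robot and the scene stay as the last step left them, time stands still between calls to the robot, and variables do not carry over. Pictures are saved under pics/ and viewed, at most 14 in all, crops included, and the job is handed in when it is done.

Besides the shell and the picture viewer there is one more tool, called after ">>>" by a JSON object that holds its "name" and its "arguments", one argument or row to a line. carry_out: Moves the arm, as the interface text tells. Its arguments: {"type":"object","properties":{"commands":{"type":"array"},"newtons":{"type":"number"}},"required":["commands"]}

```bash
mkdir -p pics
cat > h.py <<'E'
import numpy as np, cv2
from cell import robot
from scipy.spatial.transform import Rotation as R
def ray(pic,uv,st=None):
    """world origin, dir of pixel"""
    x=(uv[0]-pic['cx'])/pic['fx']; y=(uv[1]-pic['cy'])/pic['fy']
    k=pic['k1']; a,b=x,y
    for _ in range(20):
        s=1+k*(a*a+b*b); a,b=x/s,y/s
    d=np.array([a,-b,-1.])
    if 'view' in pic: T=np.linalg.inv(np.array(pic['view']))
    else:
        W=np.eye(4); W[:3,:3]=R.from_euler('xyz',st['tool_rot']).as_matrix(); W[:3,3]=st['tool_pos']
        T=W@np.array(pic['T_tool_cam'])
    d=T[:3,:3]@d
    return T[:3,3],d/np.linalg.norm(d)
def atz(r,z):
    o,d=r; return o+d*(z-o[2])/d[2]
def tri(rs):
    A=np.zeros((3,3));b=np.zeros(3)
    for o,d in rs:
        P=np.eye(3)-np.outer(d,d);A+=P;b+=P@o
    p=np.linalg.solve(A,b)
    return p,max(np.linalg.norm((np.eye(3)-np.outer(d,d))@(p-o)) for o,d in rs)
def proj(pic,p,st=None):
    if 'view' in pic: V=np.array(pic['view'])
    else:
        W=np.eye(4); W[:3,:3]=R.from_euler('xyz',st['tool_rot']).as_matrix(); W[:3,3]=st['tool_pos']
        V=np.linalg.inv(W@np.array(pic['T_tool_cam']))
    c=V@np.append(p,1); a,b=c[0]/-c[2],-c[1]/-c[2]; s=1+pic['k1']*(a*a+b*b)
    return np.array([a*s*pic['fx']+pic['cx'],b*s*pic['fy']+pic['cy']])
def save(pic,n): cv2.imwrite('pics/'+n+'.png',cv2.cvtColor(pic['pixels'],cv2.COLOR_RGB2BGR))
E
cat > a.py <<'E'
from h import *
np.set_printoptions(precision=4,suppress=True)
st=robot.observe();print(st['tool_pos'],st['tool_rot'],st['opening'],st['time'])
P={n:robot.read_camera(n) for n in('scene','top')}
for n in P: save(P[n],n+'0')
W=robot.read_camera('wrist');print(np.array(W['T_tool_cam']))
for nm in ['weight0_mid','tray_base','lid_seat','lid_grip','clip1_pad','clip2_pad','clip3_pad','clip4_pad','timer','jar','stopper','unit_base','drawer_floor','unit_drawer0_handle']:
    for n in P:
        print(nm,n,[(np.round(d['at']).tolist(),round(d['p'],2),atz(ray(P[n],d['at']),0.024 if 'mid' in nm else 0)[:2].round(3).tolist()) for d in robot.tip_of(P[n],nm)[:5]])
E
python3 a.py
```

```text
[ 0.2149 -0.4786  0.243 ] [-3.1401 -0.0003  0.4218] 0.09185748584535228 0.0
[[ 0.0008  0.9678  0.2519  0.0672]
 [ 1.     -0.0006 -0.001   0.0001]
 [-0.0008  0.2519 -0.9678 -0.1416]
 [ 0.      0.      0.      1.    ]]
weight0_mid scene [([319.0, 269.0], 0.42, [0.521, 0.004])]
weight0_mid top [([316.0, 244.0], 0.48, [0.531, -0.001])]
tray_base scene [([380.0, 357.0], 0.61, [0.458, -0.298])]
tray_base top [([419.0, 269.0], 0.93, [0.465, -0.301])]
lid_seat scene [([281.0, 164.0], 0.23, [0.816, 0.628])]
lid_seat top []
lid_grip scene [([207.0, 200.0], 0.24, [0.463, 0.544])]
lid_grip top [([158.0, 208.0], 0.82, [0.633, 0.46])]
clip1_pad scene []
clip1_pad top [([146.0, 195.0], 0.41, [0.671, 0.498]), ([179.0, 244.0], 0.34, [0.527, 0.396]), ([476.0, 267.0], 0.23, [0.472, -0.472])]
clip2_pad scene []
clip2_pad top [([132.0, 206.0], 0.48, [0.637, 0.54])]
clip3_pad scene [([382.0, 352.0], 0.69, [0.473, -0.291])]
clip3_pad top [([179.0, 212.0], 0.56, [0.621, 0.399])]
clip4_pad scene [([281.0, 164.0], 0.51, [0.816, 0.626])]
clip4_pad top [([190.0, 204.0], 0.47, [0.645, 0.366]), ([244.0, 272.0], 0.39, [0.45, 0.204])]
timer scene [([257.0, 249.0], 0.85, [0.451, 0.208])]
timer top [([239.0, 271.0], 0.56, [0.453, 0.219])]
jar scene [([421.0, 326.0], 0.84, [0.601, -0.289])]
jar top [([418.0, 221.0], 0.71, [0.605, -0.3])]
stopper scene [([443.0, 410.0], 0.65, [0.465, -0.473])]
stopper top [([476.0, 268.0], 0.56, [0.471, -0.47])]
unit_base scene []
unit_base top []
drawer_floor scene [([244.0, 209.0], 0.7, [0.533, 0.421])]
drawer_floor top []
unit_drawer0_handle scene [([206.0, 200.0], 0.81, [0.463, 0.547])]
unit_drawer0_handle top [([170.0, 290.0], 0.83, [0.393, 0.417]), ([421.0, 221.0], 0.21, [0.604, -0.308])]
```

View pics/top0.png

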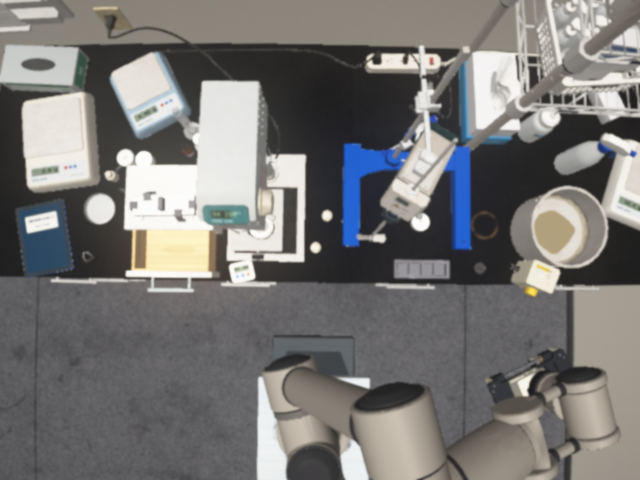

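View pics/scene0.png

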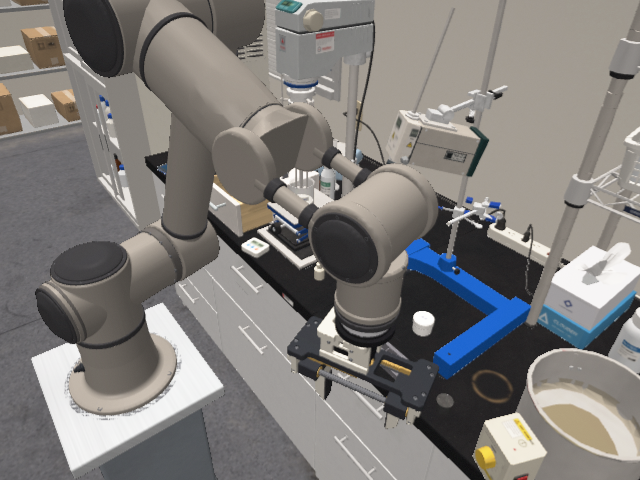

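Top view: two weights show at (327,215) and (316,247), tray at (421,268), jar at (421,222), stopper at (480,267), timer at (241,271), and the lid on the unit at about (165,205). In the scene view the arm hides most of the worktop. I'll square the tool up and look with the wrist camera.

>>> {"name": "carry_out", "arguments": {
  "commands": [
    [[0, 0, 0], -0.164, 1],
    [[0, 0, 0], -0.164, 1],
    [[0, 0, 0], -0.164, 1],
    [[0, 0, 0], -0.164, 1],
    [[0, 0, 0], -0.164, 1],
    [[0, 0, 0], -0.164, 1],
    [[0, 0, 0], -0.164, 1],
    [[0.035, 0.032, -0.02], 0, 1],
    [[0.035, 0.032, -0.02], 0, 1],
    [[0.035, 0.032, -0.02], 0, 1],
    [[0.035, 0.032, -0.02], 0, 1],
    [[0.035, 0.032, -0.02], 0, 1],
    [[0.035, 0.032, -0.02], 0, 1],
    [[0, 0, 0], 0, 1],
    [[0, 0, 0], 0, 1]
  ]
}}

```text
time: 3.42
tool_pos: [0.4068, -0.2693, 0.3633]
tool_rot: [-3.141, 0.0, 1.57]
contact_force: [-0.8, -0.6, -0.2]
opening: 0.0921
grip_force: 0.0
```

```bash
cat > w.py <<'E'
import sys
from h import *
np.set_printoptions(precision=4,suppress=True)
def look(tag,items,cams=('wrist','top','scene'),sv=('wrist',)):
    """items: name->z assumed"""
    st=robot.observe(); print(np.array(st['tool_pos']),np.array(st['tool_rot']),round(st['time'],2))
    res={}
    for n in cams:
        p=robot.read_camera(n)
        if n in sv: save(p,n+tag)
        for nm,z in items.items():
            for d in robot.tip_of(p,nm)[:5]:
                if d['p']<.15: continue
                r=ray(p,d['at'],st); res.setdefault(nm,[]).append((n,r))
                print(n,nm,np.round(d['at']),round(d['p'],2),atz(r,z)[:2])
    return res
E
python3 - <<'E'
from w import *
look('1',dict(weight0_mid=.024,tray_base=0,jar=0,stopper=0),sv=('wrist','scene'))
E
```

```text
[ 0.4068 -0.2693  0.3633] [-3.1408  0.      1.5703] 3.42
wrist weight0_mid [364. 213.] 0.31 [ 0.4632 -0.297 ]
wrist tray_base [363. 211.] 0.74 [ 0.4651 -0.2992]
wrist jar [467. 209.] 0.96 [ 0.596  -0.2967]
wrist stopper [362. 333.] 0.58 [ 0.468  -0.4682]
top weight0_mid [317. 246.] 0.53 [ 0.526  -0.0035]
top tray_base [419. 272.] 0.96 [ 0.4569 -0.302 ]
top jar [420. 220.] 0.57 [ 0.6079 -0.3047]
top stopper [170. 289.] 0.74 [0.3972 0.4175]
scene weight0_mid [318. 268.] 0.72 [0.5223 0.0106]
scene weight0_mid [255. 250.] 0.25 [0.4306 0.1802]
scene tray_base [382. 355.] 0.95 [ 0.4671 -0.2962]
scene jar [419. 329.] 0.91 [ 0.593 -0.292]
scene jar [269. 163.] 0.72 [0.7844 0.6625]
scene stopper [444. 409.] 0.66 [ 0.4694 -0.4729]
scene stopper [268. 165.] 0.28 [0.7706 0.6501]
```

View pics/wrist1.png

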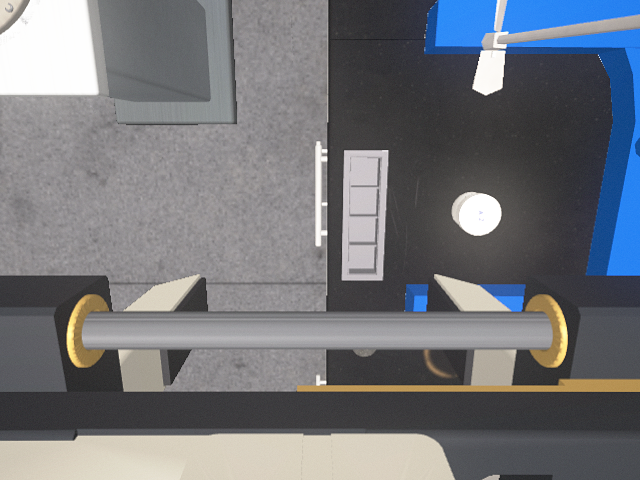

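>>> {"name": "carry_out", "arguments": {
  "commands": [
    [[0.045, 0.012, 0], 0, 1],
    [[0.045, 0.012, 0], 0, 1],
    [[0.045, 0.012, 0], 0, 1],
    [[0.045, 0.012, 0], 0, 1],
    [[0.045, 0.012, 0], 0, 1],
    [[0.045, 0, 0], 0, 1],
    [[0, 0, 0], 0, 1],
    [[0, 0, 0], 0, 1]
  ]
}}

```text
time: 5.18
tool_pos: [0.4674, 0.0005, 0.3637]
tool_rot: [3.142, 0.001, 1.57]
contact_force: [-0.7, -0.7, 0.1]
opening: 0.0917
grip_force: 0.0
```

Run:
```python
from w import *
look('2',dict(weight0_mid=.024,timer=0,unit_drawer0_handle=.097),cams=('wrist','scene'),sv=('wrist',))
```

```text
[0.4674 0.0005 0.3637] [3.1415 0.0006 1.5704] 5.17
wrist weight0_mid [362. 195.] 0.65 [ 0.5213 -0.0058]
scene weight0_mid [318. 272.] 0.63 [ 0.512  -0.0038]
scene weight0_mid [442. 411.] 0.39 [ 0.4459 -0.4828]
scene timer [257. 250.] 0.9 [0.4513 0.2061]
scene timer [442. 409.] 0.31 [ 0.4666 -0.47  ]
scene unit_drawer0_handle [205. 197.] 0.85 [0.3997 0.4073]
```

View pics/wrist2.png

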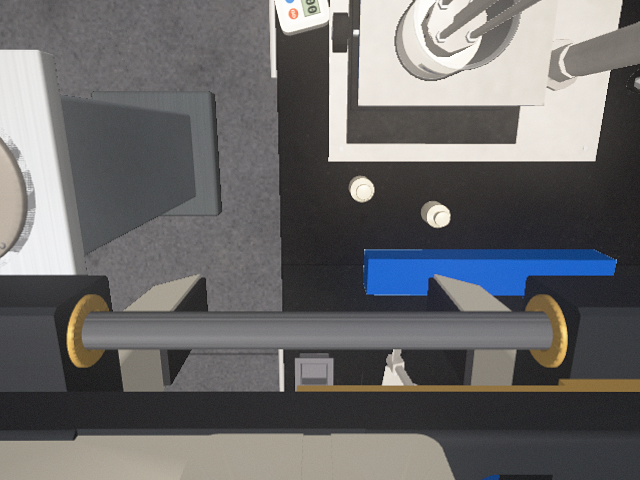

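Wrist view 2: the two weights stand at (362,188) and (436,214), both upright and clear of the blue foot and the press base. View 1: tray at (365,213), long side along y, and jar at (477,213). Next I'll go lower for a second view of the weights.

>>> {"name": "carry_out", "arguments": {
  "commands": [
    [[-0.005, 0.02, 0.04], 0, 1],
    [[-0.005, 0.02, 0.04], 0, 1],
    [[-0.005, 0.02, 0.04], 0, 1],
    [[-0.005, 0.012, 0.02], 0, 1],
    [[0, 0, 0], 0, 1],
    [[0, 0, 0], 0, 1]
  ]
}}

```text
time: 6.32
tool_pos: [0.5395, -0.0194, 0.2247]
tool_rot: [3.14, 0.0, 1.57]
contact_force: [0.1, -0.3, 0.0]
opening: 0.092
grip_force: 0.0
```

```bash
cat >> h.py <<'E'
def blobs(pic,thr=150,amin=60,amax=9000):
    g=cv2.GaussianBlur(pic['pixels'],(3,3),0).min(axis=2)
    n,l,s,c=cv2.connectedComponentsWithStats((g>thr).astype(np.uint8))
    return [(c[i].round(1),s[i].tolist()) for i in range(1,n) if amin<s[i][4]<amax]
E
python3 - <<'E'
from w import *
st=robot.observe()
p=robot.read_camera('wrist');save(p,'wrist3')
print(st['tool_pos'],p['fx'],p['cx'],p['cy'],p['k1'])
for b in blobs(p): print(b)
q=dict(p); q['pixels']=cv2.cvtColor(cv2.imread('pics/wrist2.png'),cv2.COLOR_BGR2RGB)
for b in blobs(q):print('2',b)
for d in robot.tip_of(p,'weight0_mid'):print(d,atz(ray(p,d['at'],st),.024))
E
```

```text
[ 0.5395 -0.0194  0.2247] 406.53861476866774 316.70246721861434 237.86766289109622 0.003993497436583901
(array([585.6,   9.7]), [576, 0, 27, 19, 195])
(array([293.5, 188.4]), [277, 172, 33, 34, 901])
(array([401.7, 225.3]), [386, 209, 32, 33, 827])
(array([162.6, 295.6]), [128, 276, 69, 34, 1074])
(array([470.8, 295.5]), [437, 276, 70, 34, 1111])
2 (array([  8.2, 199.2]), [0, 145, 21, 102, 1554])
2 (array([361.6, 189.3]), [350, 177, 24, 25, 445])
2 (array([438. , 215.6]), [427, 204, 23, 23, 418])
2 (array([280.9, 370.4]), [279, 349, 5, 42, 188])
2 (array([393.2, 370.4]), [382, 350, 22, 35, 439])
2 (array([132.8, 469.8]), [78, 455, 106, 25, 1824])
{'at': [292.3, 193.1], 'p': 0.83} [ 0.5191 -0.0023  0.024 ]
```

View pics/wrist3.png

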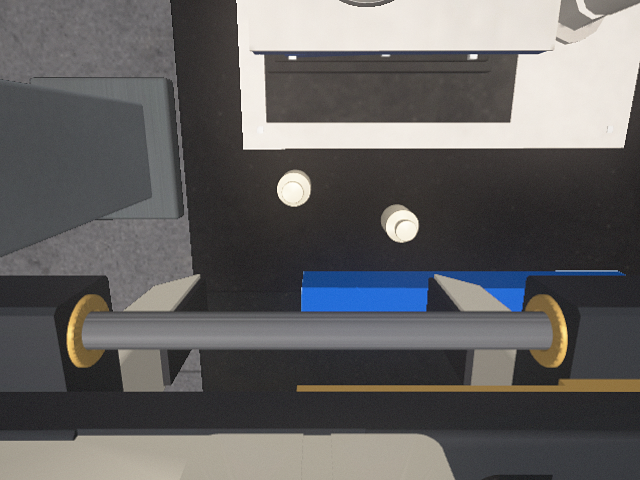

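Run:
```python
from w import *
p=robot.read_camera('wrist')
s3=dict(tool_pos=[.5395,-.0194,.2247],tool_rot=[np.pi,0,1.5703]);s2=dict(tool_pos=[.4674,.0005,.3637],tool_rot=[np.pi,0.0006,1.5704])
for a,b in (((293.5,188.4),(361.6,189.3)),((401.7,225.3),(438,215.6))):
    print(tri([ray(p,a,s3),ray(p,b,s2)]),[atz(ray(p,x,s),.03)[:2] for x,s in((a,s3),(b,s2))])
for k in ((293.5,189.5),(405,230)): print('knob',atz(ray(p,k,s3),.048))
```

```text
(array([0.5202, 0.0023, 0.029 ]), np.float64(7.364326103917416e-05)) [array([0.5203, 0.0025]), array([0.5201, 0.0023])]
(array([ 0.6109, -0.0282,  0.0335]), np.float64(0.00014460793557921904)) [array([ 0.6116, -0.0289]), array([ 0.612 , -0.0291])]
knob [0.5213 0.004  0.048 ]
knob [ 0.6106 -0.0286  0.048 ]
```

>>> {"name": "carry_out", "arguments": {
  "commands": [
    [[0.0224, -0.0185, 0.05], 0, 1],
    [[0, 0, 0.05], 0, 1],
    [[0, 0, 0.04], 0, 1],
    [[0, 0, 0.025], 0, 1],
    [[0, 0, 0.0187], 0, 1],
    [[0, 0, 0], 0, 1],
    [[0, 0, 0], 0, 0],
    [[0, 0, 0], 0, 0],
    [[0, 0, 0], 0, 0],
    [[0, 0, 0], 0, 0],
    [[0, 0, 0], 0, 0],
    [[0, 0, 0], 0, 0]
  ],
  "newtons": 20
}}

```text
time: 7.98
tool_pos: [0.5209, 0.0031, 0.04]
tool_rot: [-3.142, 0.0, 1.57]
contact_force: [0.0, 0.1, -0.0]
opening: 0.0363
grip_force: 0.0
```

>>> {"name": "carry_out", "arguments": {
  "commands": [
    [[0, 0, 0], 0, 0],
    [[0, 0, 0], 0, 0],
    [[0, 0, 0], 0, 0]
  ]
}}

```text
time: 8.35
tool_pos: [0.5209, 0.0031, 0.04]
tool_rot: [-3.142, 0.0, 1.57]
contact_force: [-0.0, 0.0, -0.4]
opening: 0.0275
grip_force: 20.0
```

```bash
cat > tray.py <<'E'
from w import *
# tray measured from the wrist-1 picture: rim corners of the flange
im=cv2.imread('pics/wrist1.png')
p=robot.read_camera('wrist')
s=dict(tool_pos=[.4068,-.2693,.3633],tool_rot=[-3.1408,0,1.5703])
g=im.min(axis=2).astype(int); m=((g>110)).astype(np.uint8); m[:,:335]=0; m[:,400:]=0; m[:140]=0; m[295:]=0
m=cv2.morphologyEx(m,cv2.MORPH_CLOSE,np.ones((15,15)))
c=max(cv2.findContours(m,0,2)[0],key=cv2.contourArea)
r=cv2.minAreaRect(c);print(r)
b=np.array([atz(ray(p,q,s),.024)[:2] for q in cv2.boxPoints(r)]);print(b,b.mean(0))
for i in range(4):
    d=b[(i+1)%4]-b[i];print(np.linalg.norm(d),np.arctan2(d[1],d[0]))
print(robot.observe()['opening'])
E
python3 tray.py
```

```text
((364.6020202636719, 214.99261474609375), (44.936744689941406, 130.82943725585938), 1.060911774635315)
[[ 0.4371 -0.3822]
 [ 0.4374 -0.2215]
 [ 0.4894 -0.2225]
 [ 0.4936 -0.3833]] [ 0.4644 -0.3024]
0.16070036822062023 1.568791915637201
0.05199707936071457 -0.01795914917638389
0.1609045639343533 -1.544814923499898
0.05650125889281861 3.122406298181475
0.027743175141014334
```

Run:
```python
from w import *
p=robot.read_camera('wrist');t=robot.read_camera('top')
s=dict(tool_pos=[.4068,-.2693,.3633],tool_rot=[-3.1408,0,1.5703])
print(tri([ray(p,(487,92),s),ray(t,(382,238))]),tri([ray(p,(487,92),s),ray(t,(362,238))]))
```

```text
(array([ 0.5423, -0.1702,  0.1594]), np.float64(0.00133828676015378)) (array([ 0.5586, -0.1455,  0.087 ]), np.float64(0.023205681643209165))
```

>>> {"name": "carry_out", "arguments": {
  "commands": [
    [[0, 0, -0.04], 0, 0],
    [[0, 0, -0.04], 0, 0],
    [[0, 0, -0.04], 0, 0],
    [[0, 0, -0.04], 0, 0],
    [[-0.01, -0.04, 0], 0, 0],
    [[-0.02, -0.04, 0], 0, 0],
    [[-0.03, -0.031, 0], 0, 0],
    [[-0.05, 0, 0], 0, 0],
    [[-0.05, 0, 0], 0, 0],
    [[-0.05, 0, 0], 0, 0],
    [[-0.05, 0, 0], 0, 0],
    [[-0.05, 0, 0], 0, 0],
    [[-0.05, 0, 0], 0, 0],
    [[-0.03, 0.03, 0], 0, 0],
    [[0, 0, 0], 0, 0],
    [[0, 0, 0], 0, 0]
  ]
}}

```text
time: 10.5
tool_pos: [0.439, -0.386, 0.1994]
tool_rot: [-3.14, -0.001, 1.57]
contact_force: [0.4, 0.4, -1.3]
opening: 0.0276
grip_force: 20.0
```

```bash
cat > tray.py <<'E'
from w import *
def tray(tag,thr=110):
    st=robot.observe();p=robot.read_camera('wrist');save(p,'wrist'+tag)
    print(st['tool_pos'],st['tool_rot'],st['opening'],st['grip_force'])
    o=[]
    for d in robot.tip_of(p,'tray_base'): print(d,atz(ray(p,d['at'],st),0)[:2]); o.append(d['at'])
    c0=proj(p,np.append(atz(ray(p,o[0],st),0)[:2],.024),st)
    g=p['pixels'].min(axis=2); m=(g>thr).astype(np.uint8)
    m=cv2.morphologyEx(m,cv2.MORPH_CLOSE,np.ones((9,9)))
    n,l,s,c=cv2.connectedComponentsWithStats(m)
    k=l[int(c0[1])-25:int(c0[1])+25,int(c0[0])-25:int(c0[0])+25]; k=np.bincount(k[k>0]).argmax()
    c=max(cv2.findContours((l==k).astype(np.uint8),0,2)[0],key=cv2.contourArea)
    # contour at rim height in world, then min rectangle
    w=np.array([atz(ray(p,q[0],st),.024)[:2] for q in c]).astype(np.float32)
    r=cv2.minAreaRect(w*1000);print('rect mm',r)
E
python3 -c "
from tray import *
tray('4')"
```

```text
[ 0.439  -0.386   0.1994] [-3.1403 -0.0014  1.5701] 0.027600394699678288 19.996554851531982
{'at': [346.8, 110.9], 'p': 0.92} [ 0.4629 -0.3023]
rect mm ((463.38055419921875, -305.9768371582031), (152.9750518798828, 51.72188949584961), 89.94686889648438)
```

View pics/wrist4.png

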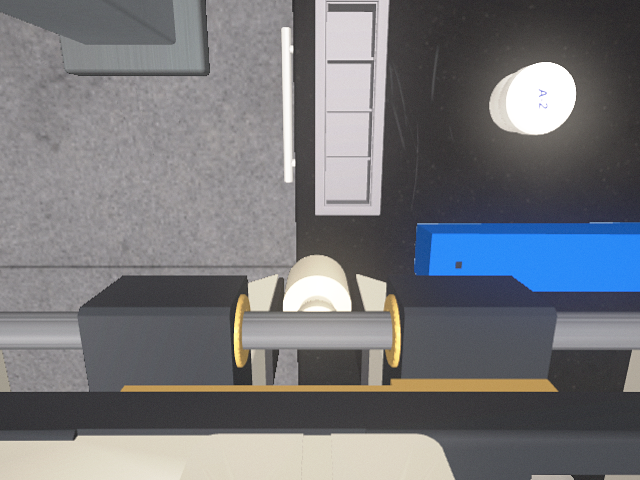

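Wrist view 4: the weight hangs between the pads and the tray lies square, with its lower end at row 213. Placing weight A in the cell at y ≈ -0.32.

>>> {"name": "carry_out", "arguments": {
  "commands": [
    [[0.04, 0.0144, 0], 0, 0],
    [[0.0255, 0.01, 0.03], 0, 0],
    [[0, 0, 0.05], 0, 0],
    [[0, 0, 0.035], 0, 0],
    [[0, 0, 0.02], 0, 0],
    [[0, 0, 0.01], 0, 0],
    [[0, 0, 0.009], 0, 0],
    [[0, 0, 0], 0, 0],
    [[0, 0, 0.0015], 0, 0],
    [[0, 0, 0], 0, 0]
  ]
}}

```text
time: 11.85
tool_pos: [0.4642, -0.3216, 0.045]
tool_rot: [3.141, 0.001, 1.57]
contact_force: [-1.0, -0.5, -0.4]
opening: 0.0277
grip_force: 20.0
```

>>> {"name": "carry_out", "arguments": {
  "commands": [
    [[0, 0, 0.0015], 0, 0],
    [[0, 0, 0], 0, 0],
    [[0, 0, 0], 0, 0.5],
    [[0, 0, 0], 0, 0.6],
    [[0, 0, 0], 0, 0.6],
    [[0, 0, -0.04], 0, 0.8],
    [[0, 0, -0.05], 0, 1],
    [[0, 0, -0.05], 0, 1],
    [[-0.03, -0.02, 0], 0, 1],
    [[-0.035, 0, 0], 0, 1],
    [[0, 0, 0], 0, 1],
    [[0, 0, 0], 0, 1]
  ]
}}

```text
time: 13.35
tool_pos: [0.4438, -0.3857, 0.1827]
tool_rot: [-3.141, -0.001, 1.57]
contact_force: [-0.7, 1.0, -0.1]
opening: 0.0921
grip_force: 0.0
```

```bash
python3 -c "
from tray import *
tray('5')
im=cv2.imread('pics/wrist5.png');cv2.imwrite('pics/wrist5c.png',im[0:280,200:500])"
```

```text
[ 0.4438 -0.3857  0.1827] [-3.1411 -0.0009  1.5696] 0.09214170419172003 0.0
{'at': [321.5, 112.4], 'p': 0.62} [ 0.4474 -0.304 ]
rect mm ((422.44281005859375, -382.23687744140625), (451.188720703125, 296.4501953125), 0.01572878472507)
```

View pics/wrist5c.png

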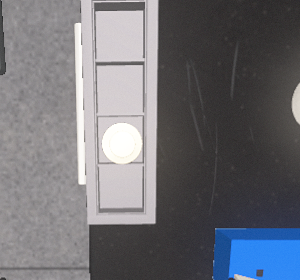

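>>> {"name": "carry_out", "arguments": {
  "commands": [
    [[0, -0.034, -0.02], 0, 1],
    [[0.051, 0, 0], 0, 1],
    [[0.051, 0, 0], 0, 1],
    [[0.051, 0, 0], 0, 1],
    [[0.051, 0, 0], 0, 1],
    [[0.051, 0, 0], 0, 1],
    [[0.051, 0, 0], 0, 0.6],
    [[0.051, 0, 0], 0, 0.6],
    [[0, 0.05, 0], 0, 0.6],
    [[0, 0.05, 0], 0, 0.6],
    [[0, 0.05, 0], 0, 0.6],
    [[0, 0.052, 0], 0, 0.6],
    [[0, 0, 0], 0, 0.6],
    [[0, 0, 0], 0, 0.6]
  ]
}}

```text
time: 15.2
tool_pos: [0.6113, -0.0287, 0.2025]
tool_rot: [-3.14, -0.0, 1.571]
contact_force: [0.1, -0.1, -0.1]
opening: 0.0549
grip_force: 0.0
```

Run:
```python
from w import *
st=robot.observe();p=robot.read_camera('wrist');save(p,'wrist6')
print(st['tool_pos'],st['contact_force'])
for b in blobs(p): 
  if b[1][4]>500: print(b,atz(ray(p,b[0],st),.03))
```

```text
[ 0.6113 -0.0287  0.2025] [ 0.0525 -0.1347 -0.054 ]
(array([317.7, 220. ]), [301, 203, 35, 35, 972]) [ 0.6118 -0.0288  0.03  ]
(array([215.3, 294.9]), [191, 275, 52, 35, 1055]) [ 0.527  -0.0923  0.03  ]
(array([418.1, 295. ]), [392, 276, 52, 34, 1062]) [ 0.6951 -0.0922  0.03  ]
```

Aligned within 1 mm. Grasping.

>>> {"name": "carry_out", "arguments": {
  "commands": [
    [[0, 0, 0.05], 0, 0.6],
    [[0, 0, 0.05], 0, 0.6],
    [[0, 0, 0.04], 0, 0.6],
    [[0, 0, 0.0215], 0, 0.6],
    [[0, 0, 0], 0, 0.6],
    [[0, 0, 0], 0, 0],
    [[0, 0, 0], 0, 0],
    [[0, 0, 0], 0, 0],
    [[0, 0, 0], 0, 0],
    [[0, 0, 0], 0, 0],
    [[0, 0, 0], 0, 0],
    [[0, 0, 0], 0, 0]
  ],
  "newtons": 20
}}

```text
time: 16.75
tool_pos: [0.6127, -0.0296, 0.0424]
tool_rot: [3.14, 0.0, 1.57]
contact_force: [-0.9, 0.3, 5.9]
opening: 0.0278
grip_force: 20.0
```

>>> {"name": "carry_out", "arguments": {
  "commands": [
    [[0, 0, -0.04], 0, 0],
    [[0, 0, -0.04], 0, 0],
    [[0, 0, -0.04], 0, 0],
    [[0, 0, -0.04], 0, 0],
    [[0, -0.05, 0], 0, 0],
    [[0, -0.05, 0], 0, 0],
    [[0, -0.05, 0], 0, 0],
    [[0, -0.051, 0], 0, 0],
    [[-0.05, 0, 0], 0, 0],
    [[-0.05, 0, 0], 0, 0],
    [[-0.05, 0, 0], 0, 0],
    [[-0.05, 0, 0], 0, 0],
    [[-0.05, 0, 0], 0, 0],
    [[-0.05, 0, 0], 0, 0],
    [[-0.055, 0.03, 0], 0, 0],
    [[0, 0, 0], 0, 0],
    [[0, 0, 0], 0, 0]
  ]
}}

```text
time: 18.88
tool_pos: [0.4404, -0.3835, 0.2007]
tool_rot: [-3.14, -0.002, 1.57]
contact_force: [-0.1, -0.1, -0.5]
opening: 0.0274
grip_force: 20.0
```

Run:
```python
from tray import *
tray('7',150)
```

```text
[ 0.4404 -0.3835  0.2007] [-3.1402 -0.0018  1.5697] 0.027393098500089107 19.9912029504776
{'at': [324.0, 115.6], 'p': 0.71} [ 0.446  -0.3032]
rect mm ((358.9465026855469, -395.8123779296875), (273.6565246582031, 315.20623779296875), 9.044320106506348)
```

View pics/wrist7.png

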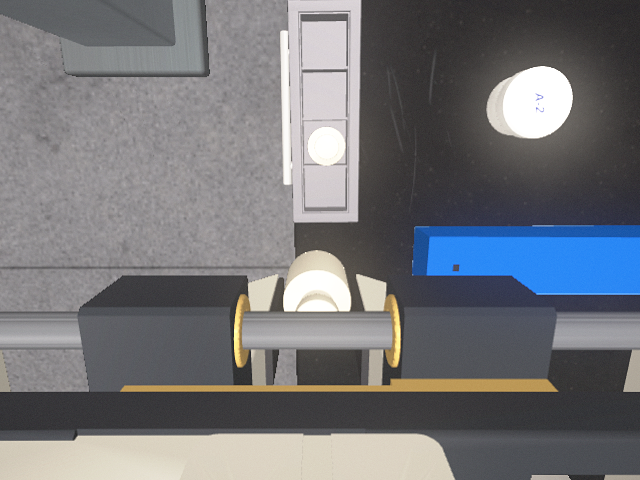

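Run:
```python
from w import *
st=robot.observe();p=robot.read_camera('wrist')
for q in ((294,220),(357.5,220),(361,0),(288.5,0)): print('rim',atz(ray(p,q,st),.024)[:2])
print('edge',atz(ray(p,(296,245),st),0))
for q in ((302,209),(346,209),(302,17),(346.5,15)): print('inner rim',atz(ray(p,q,st),.024)[:2])
print('cell part', [atz(ray(p,(324,r),st),.019)[1] for r in (70,116,164)])
print('knobA',atz(ray(p,(326.5,147),st),.051))
g=p['pixels'].min(axis=2);print(g[205,285:300],g[215,350:365],g[214:226,330])
```

```text
rim [ 0.4222 -0.384 ]
rim [ 0.4732 -0.384 ]
rim [ 0.4715 -0.226 ]
rim [ 0.4205 -0.226 ]
edge [ 0.4223 -0.4116  0.    ]
inner rim [ 0.4287 -0.3751]
inner rim [ 0.4638 -0.3751]
inner rim [ 0.4299 -0.2368]
inner rim [ 0.4615 -0.2355]
cell part [np.float64(-0.27113857791177154), np.float64(-0.30389919477512617), np.float64(-0.3400788782193854)]
knobA [ 0.4473 -0.3259  0.051 ]
[152 150 146 145 147 152 154 102 190 205 201 200 201 201 199] [198 200 198 197 198 200 200 126  65  60  62  63  59  63  62] [200 203 200 199 201 199 200 197 125  60  67  67]
```

>>> {"name": "carry_out", "arguments": {
  "commands": [
    [[0.05, 0.0066, 0], 0, 0],
    [[0.0465, 0, 0], 0, 0],
    [[0, 0, 0.05], 0, 0],
    [[0, 0, 0.05], 0, 0],
    [[0, 0, 0.03], 0, 0],
    [[0, 0, 0.015], 0, 0],
    [[0, 0, 0.0077], 0, 0],
    [[0, 0, 0], 0, 0],
    [[0, 0, 0], 0, 0],
    [[0, 0, 0], 0, 0]
  ]
}}

```text
time: 20.27
tool_pos: [0.448, -0.288, 0.0496]
tool_rot: [3.14, 0.001, 1.57]
contact_force: [-0.4, 0.9, -1.1]
opening: 0.0272
grip_force: 20.0
```

>>> {"name": "carry_out", "arguments": {
  "commands": [
    [[0, 0, 0.0015], 0, 0],
    [[0, 0, 0.0015], 0, 0],
    [[0, 0, 0], 0, 0],
    [[0, 0, 0], 0, 0]
  ]
}}

```text
time: 20.78
tool_pos: [0.4476, -0.2877, 0.0458]
tool_rot: [-3.142, 0.0, 1.57]
contact_force: [0.0, -0.8, -1.0]
opening: 0.0276
grip_force: 20.0
```

>>> {"name": "carry_out", "arguments": {
  "commands": [
    [[0, 0, 0], 0, 0.36],
    [[0, 0, 0], 0, 0.4],
    [[0, 0, 0], 0, 0.45],
    [[0, 0, 0], 0, 0.45]
  ]
}}

```text
time: 21.28
tool_pos: [0.4476, -0.2877, 0.0458]
tool_rot: [3.141, 0.0, 1.57]
contact_force: [-0.2, 0.3, -0.4]
opening: 0.0411
grip_force: 0.0
```

Run:
```python
from w import *
print(robot.observe()['opening'],robot.observe()['contact_force'])
look('8',dict(tray_base=0),cams=('top','scene'),sv=())
```

```text
0.0411409240658106 [-0.1778  0.3033 -0.3669]
[ 0.4476 -0.2877  0.0458] [3.1415 0.0001 1.5698] 21.27
top tray_base [421. 276.] 0.66 [ 0.4454 -0.3064]
scene tray_base [376. 364.] 0.58 [ 0.4393 -0.3071]
```

>>> {"name": "carry_out", "arguments": {
  "commands": [
    [[0, 0, -0.02], 0, 0.45],
    [[0, 0, -0.04], 0, 0.45],
    [[0, 0, -0.05], 0, 0.45],
    [[0, 0, -0.05], 0, 0.45],
    [[-0.05, 0, 0], 0, 1],
    [[-0.046, 0, 0], 0, 1],
    [[0, 0, 0], 0, 1],
    [[0, 0, 0], 0, 1]
  ]
}}

```text
time: 22.48
tool_pos: [0.4472, -0.383, 0.2054]
tool_rot: [-3.141, -0.001, 1.569]
contact_force: [0.3, 0.2, 0.2]
opening: 0.0767
grip_force: 0.0
```

```bash
cat > rim.py <<'E'
from w import *
def rim(tag):
    st=robot.observe();p=robot.read_camera('wrist');save(p,'wrist'+tag)
    print(st['tool_pos'])
    g=p['pixels'].min(axis=2).astype(int)
    q=[d['at'] for d in robot.tip_of(p,'tray_base')][0];print(q,atz(ray(p,q,st),0))
    c=int(q[0])
    # right edge per row, lower edge per column
    R_=[]
    for r in range(5,200,5):
        k=np.where(g[r,c+20:c+60]<150)[0]
        ks=[c+20+j for j in range(40) if g[r,c+20+j]>150 and g[r,c+21+j]<150 and g[r,c+24+j]<110]
        if ks: R_.append(atz(ray(p,(ks[-1]+.5,r),st),.024)[:2])
    R_=np.array(R_); f=np.polyfit(R_[:,1],R_[:,0],1); 
    res=np.abs(np.polyval(f,R_[:,1])-R_[:,0]); R_=R_[res<.003]; f=np.polyfit(R_[:,1],R_[:,0],1)
    L=[]
    for cc in range(c-15,c+25,5):
        for r in range(270,60,-1):
            if g[r,cc]>150 and g[r-4,cc]>150: L.append(atz(ray(p,(cc,r+.5),st),.024)[:2]);break
    y0=np.median(np.array(L)[:,1]); y=y0+.08
    print('yaw',-f[0],'y0',y0,'centre',np.polyval(f,y)-.026,y,len(R_))
E
python3 -c "
from rim import *
rim('9')
im=cv2.imread('pics/wrist9.png');cv2.imwrite('pics/wrist9c.png',im[0:280,200:500])"
```

```text
[ 0.4472 -0.383   0.2054]
[315.0, 117.9] [ 0.4457 -0.3045  0.    ]
yaw 0.011751840017387334 y0 -0.385223251877974 centre 0.4457094815089935 -0.305223251877974 39
```

View pics/wrist9c.png

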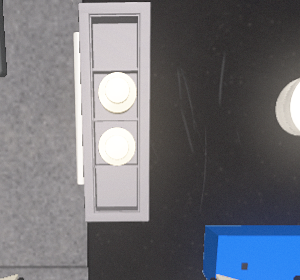

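Wrist view 9: both weights stand in the two middle cells, at crop (117,92) and (117,147). Before crossing to the lid I'll check the height of the press head and measure the lid from the top and scene cameras.

Run:
```python
from w import *
t=robot.read_camera('top');s=robot.read_camera('scene')
print('cam',np.linalg.inv(t['view'])[:3,3],np.linalg.inv(s['view'])[:3,3])
print('head',tri([ray(t,(204,215)),ray(s,(278,8))]),tri([ray(t,(247,215)),ray(s,(303,12))]))
for z in (.35,.45,.55): print(z,atz(ray(t,(203,225)),z),atz(ray(t,(267,225)),z))
for nm,z in dict(lid_grip=.183,clip1_pad=.165,clip2_pad=.165,clip3_pad=.165,clip4_pad=.165,lid_seat=.135,drawer_floor=.022,unit_drawer0_handle=.097,unit_base=0).items():
  for n,p in(('top',t),('scene',s)):
    for d in robot.tip_of(p,nm)[:2]: print(nm,n,np.round(d['at']),round(d['p'],2),atz(ray(p,d['at']),z)[:2])
im=t['pixels'][100:320,90:290];im=cv2.resize(im,None,fx=3,fy=2.7);cv2.imwrite('pics/topc.png',im[:,:,::-1])
```

```text
cam [0.4503 0.0104 1.3478] [-0.0959 -0.7798  0.8204]
head (array([0.5342, 0.1784, 0.6339]), np.float64(0.002692967616303579)) (array([0.541 , 0.1075, 0.6356]), np.float64(0.0047166890447315115))
0.35 [0.5491 0.2446 0.35  ] [0.5511 0.1068 0.35  ]
0.45 [0.5392 0.2211 0.45  ] [0.541  0.0972 0.45  ]
0.55 [0.5293 0.1977 0.55  ] [0.5309 0.0875 0.55  ]
lid_grip top [158. 205.] 0.58 [0.614  0.3991]
lid_grip top [432. 272.] 0.21 [ 0.4574 -0.2936]
lid_grip scene [268. 155.] 0.64 [0.6159 0.3895]
clip1_pad top [179. 245.] 0.74 [0.5156 0.3491]
clip1_pad top [419. 275.] 0.57 [ 0.4474 -0.2625]
clip2_pad top [246. 270.] 0.74 [0.4551 0.1766]
clip2_pad top [132. 204.] 0.54 [0.6194 0.4759]
clip2_pad scene [250. 147.] 0.36 [0.6175 0.504 ]
clip3_pad top [177. 212.] 0.53 [0.6006 0.3552]
clip3_pad top [419. 222.] 0.47 [ 0.5832 -0.2637]
clip3_pad scene [270. 159.] 0.44 [0.6222 0.3922]
clip4_pad top [190. 205.] 0.39 [0.6183 0.3222]
clip4_pad scene [282. 160.] 0.58 [0.6486 0.3618]
lid_seat top [168. 203.] 0.75 [0.6277 0.3894]
lid_seat scene [268. 167.] 0.61 [0.6215 0.4029]
lid_seat scene [443. 410.] 0.2 [ 0.3731 -0.5241]
drawer_floor top [178. 244.] 0.79 [0.525  0.3903]
drawer_floor scene [247. 208.] 0.88 [0.5263 0.3872]
unit_drawer0_handle top [170. 290.] 0.88 [0.3976 0.3881]
unit_drawer0_handle scene [206. 199.] 0.95 [0.3967 0.3956]
unit_drawer0_handle scene [267. 160.] 0.74 [0.6861 0.5156]
unit_base scene [377. 347.] 0.2 [ 0.4726 -0.2732]
```

View pics/topc.png

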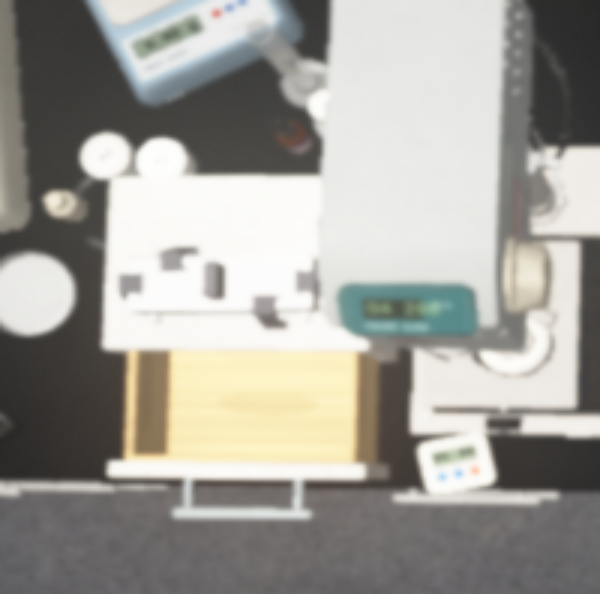

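Top view: lid grip at about (0.617,0.398), lid long side along y, drawer open in front, and the press head front at x ≈ 0.53. I'll turn to yaw π and cross at x ≈ 0.41.

>>> {"name": "carry_out", "arguments": {
  "commands": [
    [[0, 0, -0.04], 0, 1],
    [[0, 0, -0.04], 0, 1],
    [[0, 0, -0.04], 0, 1],
    [[0, 0, 0], -0.1745, 1],
    [[0, 0, 0], -0.1745, 1],
    [[0, 0, 0], -0.1745, 1],
    [[0, 0, 0], -0.1745, 1],
    [[0, 0, 0], -0.1745, 1],
    [[0, 0, 0], -0.1745, 1],
    [[0, 0, 0], -0.1745, 1],
    [[0, 0, 0], -0.1745, 1],
    [[0, 0, 0], -0.1745, 1],
    [[0, 0, 0], 0, 1],
    [[0.037, 0.03, 0], 0, 1],
    [[0, 0.05, 0], 0, 1],
    [[0, 0.05, 0], 0, 1],
    [[0, 0.05, 0], 0, 1],
    [[0, 0.05, 0], 0, 1],
    [[0, 0.05, 0], 0, 1],
    [[0, 0.05, 0], 0, 1]
  ]
}}

```text
time: 26.08
tool_pos: [0.4107, -0.0521, 0.3261]
tool_rot: [-3.141, 0.001, 3.136]
contact_force: [0.9, 0.1, 0.4]
opening: 0.0917
grip_force: 0.0
```

>>> {"name": "carry_out", "arguments": {
  "commands": [
    [[0, 0.05, 0], 0, 1],
    [[0, 0.05, 0], 0, 1],
    [[0, 0.05, 0], 0, 1],
    [[0, 0.05, 0], 0, 1],
    [[0, 0.05, 0], 0, 1],
    [[0, 0.05, 0], 0, 1],
    [[0, 0.05, 0], 0, 1],
    [[0, 0.05, 0], 0, 1],
    [[-0.01, 0.03, 0], 0, 1],
    [[-0.04, 0.02, 0], 0, 1],
    [[-0.05, 0, 0], 0, 1],
    [[-0.05, 0, 0], 0, 1],
    [[-0.05, 0, 0], 0, 1],
    [[-0.03, 0, 0], 0, 1],
    [[0, 0, 0], 0, 1],
    [[0, 0, 0], 0, 1]
  ]
}}

```text
time: 28.08
tool_pos: [0.6409, 0.3963, 0.3257]
tool_rot: [-3.141, -0.001, 3.139]
contact_force: [-0.3, 0.4, -1.0]
opening: 0.0921
grip_force: 0.0
```

Run:
```python
from w import *
look('10',dict(lid_grip=.183,clip1_pad=.165,clip2_pad=.165,clip3_pad=.165,clip4_pad=.165,lid_seat=.135),cams=('wrist',))
```

```text
[0.6409 0.3963 0.3257] [-3.1415 -0.0006  3.1388] 28.07
wrist lid_grip [314. 196.] 0.68 [0.6166 0.3938]
wrist lid_grip [197. 198.] 0.42 [0.6182 0.3116]
wrist lid_grip [424. 192.] 0.22 [0.6142 0.4715]
wrist clip1_pad [367. 227.] 0.68 [0.6431 0.4345]
wrist clip2_pad [421. 191.] 0.91 [0.616  0.4735]
wrist clip3_pad [253. 159.] 0.92 [0.5919 0.3494]
wrist clip3_pad [424. 189.] 0.75 [0.6145 0.476 ]
wrist clip4_pad [198. 198.] 0.87 [0.6213 0.3067]
wrist clip4_pad [370. 226.] 0.57 [0.6425 0.4368]
```

View pics/wrist10.png

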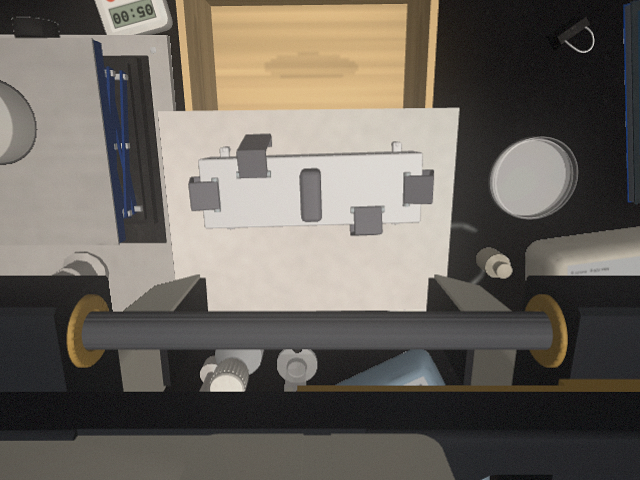

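Run:
```python
from w import *
st=robot.observe();p=robot.read_camera('wrist');t=robot.read_camera('top')
for uv,tv in (((494,263),(111,175)),((296,363),(143,158))):
    print(tri([ray(p,uv,st),ray(t,tv)]),atz(ray(p,uv,st),.03),atz(ray(t,tv),.03))
for q in(p,t): 
  print(robot.find_in(q,'weight0_mid'),robot.tip_of(q,'weight0_mid'))
cv2.imwrite('pics/w10c.png',cv2.resize(p['pixels'][225:300,440:560],None,fx=5,fy=5)[:,:,::-1])
```

```text
(array([ 0.7311,  0.6145, -0.012 ]), np.float64(0.0012536380055944763)) [0.7173 0.5967 0.03  ] [0.7225 0.5946 0.03  ]
(array([0.6979, 0.3944, 0.289 ]), np.float64(0.014761679505427188)) [0.8447 0.3709 0.03  ] [0.773  0.5021 0.03  ]
[] []
[{'at': [429.6, 274.0], 'p': 0.54}, {'at': [424.1, 274.8], 'p': 0.46}, {'at': [179.0, 215.4], 'p': 0.42}] [{'at': [427.8, 273.2], 'p': 0.47}]
```

View pics/w10c.png

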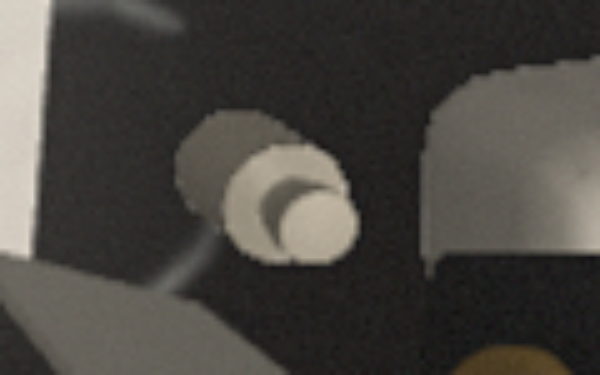

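Run:
```python
from w import *
st=robot.observe();p=robot.read_camera('wrist')
for z in (.165,.185):
  a,b=atz(ray(p,(205,194),st),z),atz(ray(p,(419,187),st),z);d=b-a;print('ends',a,b,(a+b)/2,np.linalg.norm(d),'yaw',-np.arctan2(d[0],d[1]))
c=[atz(ray(p,q,st),.168)[:2] for q in ((202,159),(421,153),(421,221),(206,227))]
print(np.array(c),np.mean(c,0),[ -np.arctan2(*(c[j]-c[i])) for i,j in((0,1),(3,2))])
for r in ((300,170),(321,170),(300,221),(321,221)): print('grip',atz(ray(p,r,st),.194)[:2])
```

```text
ends [0.6187 0.3123 0.165 ] [0.6136 0.4719 0.165 ] [0.6161 0.3921 0.165 ] 0.15967082291836376 yaw 0.03239297148818436
ends [0.6157 0.3178 0.185 ] [0.6109 0.4668 0.185 ] [0.6133 0.3923 0.185 ] 0.14910727926482234 yaw 0.03239297148818394
[[0.5928 0.3127]
 [0.5886 0.471 ]
 [0.6388 0.4742]
 [0.6433 0.3121]] [0.6159 0.3925] [np.float64(0.026440668714585825), np.float64(0.02822807561647875)]
grip [0.5984 0.3847]
grip [0.5984 0.3987]
grip [0.6331 0.3843]
grip [0.6331 0.3987]
```

>>> {"name": "carry_out", "arguments": {
  "commands": [
    [[0, 0, 0], -0.033, 0.5],
    [[0.0252, -0.0038, 0], 0, 0.5],
    [[0, 0, 0.05], 0, 0.5],
    [[0, 0, 0.045], 0, 0.5],
    [[0, 0, 0.025], 0, 0.5],
    [[0, 0, 0.01], 0, 0.5],
    [[0, 0, 0.005], 0, 0.5],
    [[0, 0, 0], 0, 0.5],
    [[0, 0, 0], 0, 0.5]
  ]
}}

```text
time: 29.9
tool_pos: [0.6166, 0.3915, 0.194]
tool_rot: [3.141, 0.002, -3.109]
contact_force: [-3.4, -2.5, 7.1]
opening: 0.0458
grip_force: 3.7
```

>>> {"name": "carry_out", "arguments": {
  "commands": [
    [[0, 0, -0.03], 0, 0.5],
    [[0, 0, 0], 0, 0.27],
    [[0, 0, 0], 0, 0.27],
    [[0, 0, 0], 0, 0.27],
    [[0, 0, 0], 0, 0.27],
    [[0, 0, 0], 0, 0.27],
    [[0, 0, 0], 0, 0.27]
  ]
}}

```text
time: 30.78
tool_pos: [0.6164, 0.3915, 0.2206]
tool_rot: [-3.141, -0.0, -3.11]
contact_force: [0.1, -0.5, 0.2]
opening: 0.0249
grip_force: 0.0
```

Run:
```python
from w import *
st=robot.observe();p=robot.read_camera('wrist');save(p,'w11');print(st['tool_pos'],st['opening'],st['contact_force'],st['tool_rot'])
for nm,z in dict(lid_grip=.183,clip1_pad=.165,clip2_pad=.165,clip3_pad=.165,clip4_pad=.165).items():
    for d in robot.tip_of(p,nm)[:2]: print(nm,np.round(d['at']),round(d['p'],2),atz(ray(p,d['at'],st),z)[:2])
```

```text
[0.6164 0.3915 0.2206] 0.02487870805792946 [ 0.089  -0.5124  0.2045] [-3.1414 -0.0002 -3.1098]
lid_grip [317. 286.] 0.87 [0.619  0.3914]
lid_grip [486. 280.] 0.25 [0.6129 0.4703]
clip2_pad [486. 282.] 0.77 [0.6209 0.4787]
clip3_pad [231. 226.] 0.77 [0.5951 0.3477]
clip4_pad [146. 280.] 0.65 [0.6256 0.3033]
```

View pics/w11.png

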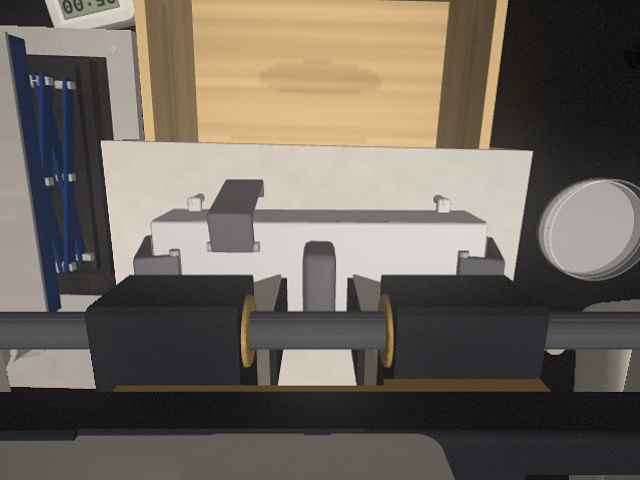

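>>> {"name": "carry_out", "arguments": {
  "commands": [
    [[0, 0, 0.02], 0, 0.27],
    [[0, 0, 0.008], 0, 0.27],
    [[0, 0, 0.004], 0, 0.27],
    [[0, 0, 0], 0, 0.27],
    [[0, 0, 0], 0, 0.27]
  ]
}}

```text
time: 31.7
tool_pos: [0.6163, 0.3913, 0.1938]
tool_rot: [3.141, 0.003, -3.11]
contact_force: [-7.6, -5.3, 18.1]
opening: 0.0249
grip_force: 9.4
```

>>> {"name": "carry_out", "arguments": {
  "commands": [
    [[0, 0, -0.008], 0, 0.27],
    [[0, 0, 0], 0, 0.27],
    [[0, 0, 0], 0, 0],
    [[0, 0, 0], 0, 0],
    [[0, 0, 0], 0, 0],
    [[0, 0, 0], 0, 0],
    [[0, 0, 0], 0, 0]
  ],
  "newtons": 40
}}

```text
time: 32.58
tool_pos: [0.6163, 0.3914, 0.1964]
tool_rot: [-3.141, -0.001, -3.11]
contact_force: [0.1, -0.6, -2.2]
opening: 0.0139
grip_force: 40.0
```

>>> {"name": "carry_out", "arguments": {
  "commands": [
    [[0, 0, -0.02], 0, 0],
    [[0, 0, -0.03], 0, 0],
    [[0, 0, -0.04], 0.019, 0],
    [[0, 0, -0.04], 0, 0],
    [[0.03, 0, 0], 0, 0],
    [[0.045, 0, 0], 0, 0],
    [[0.045, 0, 0], 0, 0],
    [[0.045, 0, 0], 0, 0],
    [[0.04, -0.02, 0], 0, 0],
    [[0, -0.045, 0], 0, 0],
    [[0, -0.045, 0], 0, 0],
    [[0, -0.045, 0], 0, 0],
    [[0, -0.045, 0], 0, 0],
    [[0, -0.045, 0], 0, 0],
    [[0, -0.045, 0], 0, 0],
    [[0, -0.045, 0], 0, 0],
    [[0, -0.045, 0], 0, 0],
    [[0, -0.045, 0], 0, 0]
  ]
}}

```text
time: 34.83
tool_pos: [0.4166, -0.0375, 0.3272]
tool_rot: [-3.141, 0.001, -3.129]
contact_force: [0.1, 0.4, -1.1]
opening: 0.0135
grip_force: 40.0
```

>>> {"name": "carry_out", "arguments": {
  "commands": [
    [[0, -0.045, 0], 0, 0],
    [[0, -0.045, 0], 0, 0],
    [[0, -0.045, 0], 0, 0],
    [[0, -0.045, 0], 0, 0],
    [[0, -0.045, 0], 0, 0],
    [[-0.03, -0.04, 0], 0, 0],
    [[0, 0, 0], 0, 0],
    [[0, 0, 0], 0, 0]
  ]
}}

```text
time: 35.83
tool_pos: [0.4499, -0.3002, 0.3266]
tool_rot: [3.141, -0.001, -3.129]
contact_force: [-0.7, 0.5, -1.8]
opening: 0.0137
grip_force: 40.0
```

Run:
```python
from w import *
st=robot.observe();p=robot.read_camera('wrist');save(p,'w12');print(st['tool_pos'],st['opening'],st['tool_rot'])
for nm in('top','scene'):
    t=robot.read_camera(nm)
    for n,z in dict(tray_base=0,lid_seat=st['tool_pos'][2]-.0524,lid_grip=st['tool_pos'][2]-.002).items():
        for d in robot.tip_of(t,n)[:2]: print(nm,n,np.round(d['at']),round(d['p'],2),atz(ray(t,d['at']),z)[:2])
    save(t,nm+'12')
```

```text
[ 0.4499 -0.3002  0.3266] 0.013663441427140809 [ 3.1408 -0.0007 -3.129 ]
top tray_base [420. 276.] 0.75 [ 0.4436 -0.3035]
top lid_grip [451. 278.] 0.65 [ 0.4422 -0.2975]
scene tray_base [377. 359.] 0.91 [ 0.4505 -0.298 ]
scene lid_seat [387. 264.] 0.85 [ 0.4389 -0.3045]
scene lid_grip [388. 242.] 0.58 [ 0.4349 -0.3036]
```

View pics/w12.png

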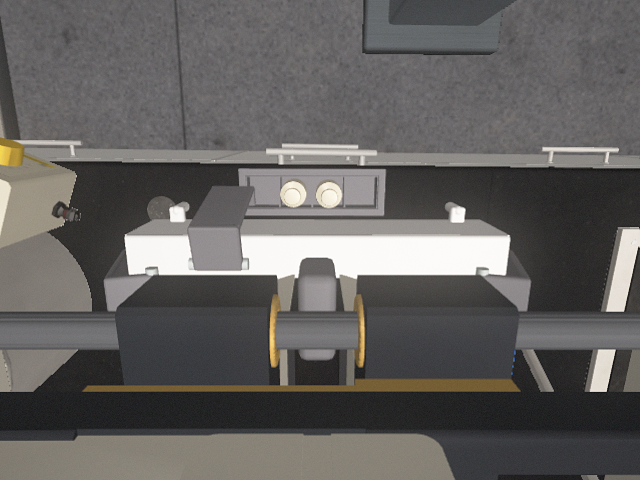

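Wrist view 12: the lid hangs square in the grip. The tray shows beyond it with rim corners at about (239,169), (385,169) and (385,214), and both weights stand in it. I'll use these corners to align.

Run:
```python
from w import *
st=robot.observe();p=robot.read_camera('wrist');g=p['pixels'].min(axis=2).astype(int)
print(g[160:176,312],g[208:220,312],g[190,230:250],g[190,378:392],g[163:175,262],g[163:175,372])
c=np.array([atz(ray(p,q,st),.024)[:2] for q in ((239,169),(385.5,169),(385.5,214.5),(240,216))])
print(c,c.mean(0),np.linalg.norm(c[1]-c[0]),np.linalg.norm(c[2]-c[1]))
# lid: foot pixels / lid upper edge ends
z=st['tool_pos'][2]-.0524+.033
a,b=[atz(ray(p,q,st),z) for q in((127,235),(508,235))];print('lid top near edge',a,b,(a+b)/2)
```

```text
[138 143 148  94  47  43  51  49 128 155 153 151 151 152 146 126] [146 156 160 153 156 157 156 112  64  72  65 125] [88 90 88 91 88 91 90 90 94 90 89 90 94 93 89 91 91 88 91 94] [118 154 155 155 160 156 164 100  61  62  57  59  59  55] [ 95  38  42  45  50 131 152 149 149 147 150 142] [145  92  41  40  44 124 155 157 154 152 150 153]
[[ 0.4228 -0.3854]
 [ 0.4206 -0.2268]
 [ 0.4707 -0.224 ]
 [ 0.4747 -0.3861]] [ 0.4472 -0.3056] 0.15857979519624038 0.05019196404843595
lid top near edge [ 0.4243 -0.3784  0.3077] [ 0.4221 -0.223   0.3077] [ 0.4232 -0.3007  0.3077]
```

>>> {"name": "carry_out", "arguments": {
  "commands": [
    [[0.0018, -0.0053, 0], 0, 0],
    [[0, 0, 0.045], 0, 0],
    [[0, 0, 0.045], 0, 0],
    [[0, 0, 0.045], 0, 0],
    [[0, 0, 0.045], 0, 0],
    [[0, 0, 0.03], 0, 0],
    [[0, 0, 0.0186], 0, 0],
    [[0, 0, 0], 0, 0],
    [[0, 0, 0], 0, 0]
  ]
}}

```text
time: 37.45
tool_pos: [0.4489, -0.3067, 0.0991]
tool_rot: [-3.14, 0.001, -3.129]
contact_force: [-0.2, 0.1, -2.0]
opening: 0.0137
grip_force: 40.0
```

Run:
```python
from w import *
st=robot.observe();p=robot.read_camera('wrist');save(p,'w13');print(st['tool_pos'],st['contact_force'])
```

```text
[ 0.4489 -0.3067  0.0991] [-0.1589  0.1404 -2.0437]
```

View pics/w13.png

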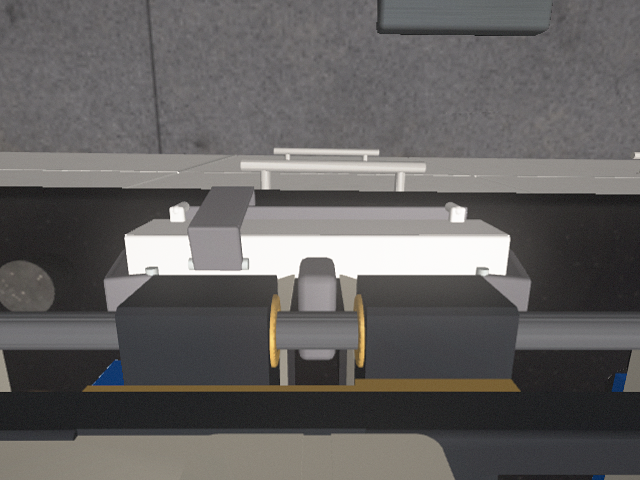

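>>> {"name": "carry_out", "arguments": {
  "commands": [
    [[0.0005, 0.001, 0.006], 0, 0],
    [[0, 0, 0.005], 0, 0],
    [[0, 0, 0.003], 0, 0],
    [[0, 0, 0], 0, 0],
    [[0, 0, 0], 0, 0]
  ]
}}

```text
time: 38.12
tool_pos: [0.448, -0.3051, 0.0843]
tool_rot: [-3.141, 0.0, -3.129]
contact_force: [0.3, -0.3, -1.8]
opening: 0.0138
grip_force: 40.0
```

>>> {"name": "carry_out", "arguments": {
  "commands": [
    [[0, 0, 0.003], 0, 0],
    [[0, 0, 0.003], 0, 0],
    [[0, 0, 0], 0, 0],
    [[0, 0, 0], 0, 0]
  ]
}}

```text
time: 38.62
tool_pos: [0.448, -0.3051, 0.0782]
tool_rot: [-3.141, 0.0, -3.129]
contact_force: [0.5, 0.7, -2.0]
opening: 0.0138
grip_force: 40.0
```

>>> {"name": "carry_out", "arguments": {
  "commands": [
    [[0, 0, 0.0015], 0, 0],
    [[0, 0, 0.001], 0, 0],
    [[0, 0, 0], 0, 0],
    [[0, 0, 0], 0, 0]
  ]
}}

```text
time: 39.12
tool_pos: [0.448, -0.3051, 0.0759]
tool_rot: [-3.141, 0.0, -3.129]
contact_force: [-1.0, 0.2, 1.5]
opening: 0.0141
grip_force: 40.0
```

>>> {"name": "carry_out", "arguments": {
  "commands": [
    [[0, 0, 0], 0, 0.2],
    [[0, 0, 0], 0, 0.27],
    [[0, 0, 0], 0, 0.27],
    [[0, 0, 0], 0, 0.27],
    [[0, 0, -0.02], 0, 0.27],
    [[0, 0, -0.04], 0, 0.27],
    [[0, 0, -0.05], 0, 0.27],
    [[-0.03, 0, -0.04], 0, 0],
    [[0, 0, 0], 0, 0],
    [[0, 0, 0], 0, 0]
  ]
}}

```text
time: 40.38
tool_pos: [0.4774, -0.3042, 0.2249]
tool_rot: [3.141, -0.001, -3.129]
contact_force: [-0.2, 0.3, -0.4]
opening: 0.0017
grip_force: 0.0
```

Run:
```python
from w import *
look('14',dict(lid_grip=.072,clip1_pad=.062,clip2_pad=.062,clip3_pad=.062,clip4_pad=.062,lid_seat=.024,tray_base=0),cams=('wrist','top'))
```

```text
[ 0.4774 -0.3042  0.2249] [ 3.1407 -0.0013 -3.1286] 40.38
wrist lid_grip [316. 186.] 0.92 [ 0.4476 -0.3054]
wrist clip1_pad [368. 216.] 0.91 [ 0.4714 -0.2651]
wrist clip2_pad [420. 184.] 0.7 [ 0.4464 -0.2276]
wrist clip2_pad [315. 185.] 0.36 [ 0.4477 -0.3062]
wrist clip3_pad [262. 149.] 0.71 [ 0.4221 -0.3455]
wrist clip3_pad [210. 185.] 0.46 [ 0.4494 -0.3845]
wrist clip4_pad [208. 182.] 0.75 [ 0.4472 -0.3862]
top lid_grip [427. 274.] 0.59 [ 0.4497 -0.3064]
top clip1_pad [412. 267.] 0.62 [ 0.4702 -0.2683]
top clip2_pad [400. 275.] 0.65 [ 0.4485 -0.2357]
top lid_seat [424. 272.] 0.89 [ 0.4575 -0.3108]
top tray_base [400. 277.] 0.25 [ 0.4427 -0.247 ]
```

View pics/wrist14.png

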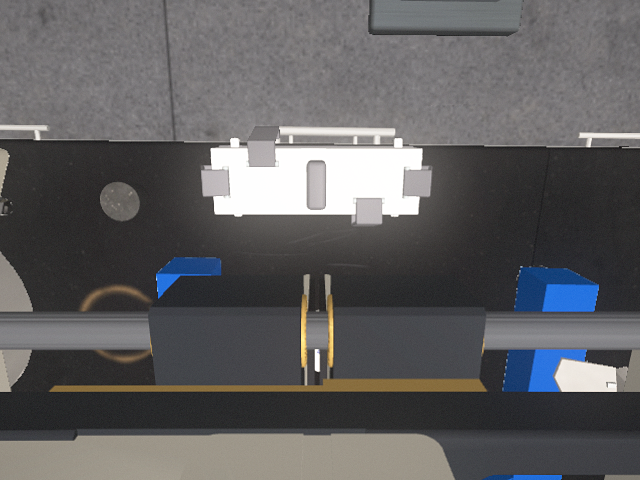

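>>> {"name": "carry_out", "arguments": {
  "commands": [
    [[0.0069, 0.039, 0], 0, 0],
    [[0, 0, 0.05], 0, 0],
    [[0, 0, 0.05], 0, 0],
    [[0, 0, 0.03], 0, 0],
    [[0, 0, 0.005], 0, 0],
    [[0, 0, 0.003], 0, 0],
    [[0, 0, 0], 0, 0],
    [[0, 0, 0], 0, 0]
  ],
  "newtons": 20
}}

```text
time: 42.18
tool_pos: [0.4711, -0.2662, 0.0889]
tool_rot: [-3.14, 0.002, -3.129]
contact_force: [0.6, -0.5, 0.3]
opening: 0.0002
grip_force: 0.0
```

>>> {"name": "carry_out", "arguments": {
  "commands": [
    [[0, 0, 0.002], 0, 0],
    [[0, 0, 0.002], 0, 0],
    [[0, 0, 0], 0, 0]
  ]
}}

```text
time: 42.55
tool_pos: [0.4706, -0.2658, 0.0837]
tool_rot: [-3.141, 0.0, -3.129]
contact_force: [0.5, -0.1, 0.8]
opening: 0.0005
grip_force: 0.2
```

>>> {"name": "carry_out", "arguments": {
  "commands": [
    [[0, 0, 0.002], 0, 0],
    [[0, 0, 0.002], 0, 0],
    [[0, 0, 0], 0, 0]
  ]
}}

```text
time: 42.92
tool_pos: [0.4711, -0.266, 0.0799]
tool_rot: [-3.141, 0.001, -3.129]
contact_force: [2.5, 0.2, 2.9]
opening: 0.0004
grip_force: 1.6
```

>>> {"name": "carry_out", "arguments": {
  "commands": [
    [[0, 0, 0.0015], 0, 0],
    [[0, 0, 0.0015], 0, 0],
    [[0, 0, 0], 0, 0]
  ]
}}

```text
time: 43.3
tool_pos: [0.4715, -0.2661, 0.0789]
tool_rot: [-3.14, 0.003, -3.129]
contact_force: [-0.2, 3.3, 20.3]
opening: 0.0005
grip_force: 9.9
```

>>> {"name": "carry_out", "arguments": {
  "commands": [
    [[0, 0, 0.001], 0, 0],
    [[0, 0, 0.001], 0, 0],
    [[0, 0, 0], 0, 0]
  ]
}}

```text
time: 43.68
tool_pos: [0.4725, -0.2661, 0.0786]
tool_rot: [-3.139, 0.005, -3.129]
contact_force: [-1.0, 7.2, 31.4]
opening: 0.0005
grip_force: 15.7
```

>>> {"name": "carry_out", "arguments": {
  "commands": [
    [[0, 0, -0.025], 0, 0],
    [[0.0246, 0.0367, 0], 0, 0],
    [[0, 0, 0], 0, 0],
    [[0, 0, 0.012], 0, 0],
    [[0, 0, 0.005], 0, 0],
    [[0, 0, 0.0025], 0, 0],
    [[0, 0, 0], 0, 0]
  ]
}}

```text
time: 44.55
tool_pos: [0.4455, -0.2295, 0.0795]
tool_rot: [3.141, -0.001, -3.129]
contact_force: [0.1, -0.6, -0.3]
opening: 0.0004
grip_force: 0.0
```

>>> {"name": "carry_out", "arguments": {
  "commands": [
    [[0, 0, 0.0015], 0, 0],
    [[0, 0, 0.0015], 0, 0],
    [[0, 0, 0], 0, 0]
  ]
}}

```text
time: 44.92
tool_pos: [0.4457, -0.2296, 0.0789]
tool_rot: [-3.141, 0.001, -3.129]
contact_force: [-5.7, 5.3, 21.4]
opening: 0.0005
grip_force: 11.0
```

>>> {"name": "carry_out", "arguments": {
  "commands": [
    [[0, 0, 0.001], 0, 0],
    [[0, 0, 0.0005], 0, 0],
    [[0, 0, 0], 0, 0]
  ]
}}

```text
time: 45.3
tool_pos: [0.4458, -0.2296, 0.0787]
tool_rot: [-3.14, 0.002, -3.129]
contact_force: [-7.8, 6.7, 34.8]
opening: 0.0004
grip_force: 17.3
```

>>> {"name": "carry_out", "arguments": {
  "commands": [
    [[0, 0, -0.04], 0, 0],
    [[0, -0.04, -0.04], 0, 0],
    [[-0.03, -0.035, -0.03], 0, 0],
    [[0, 0, 0], 0, 0],
    [[0, 0, 0], 0, 0]
  ]
}}

```text
time: 45.92
tool_pos: [0.4757, -0.3035, 0.1844]
tool_rot: [3.14, -0.002, -3.129]
contact_force: [-0.2, -0.3, 0.3]
opening: 0.0001
grip_force: 0.0
```

Run:
```python
from w import *
st=robot.observe();p=robot.read_camera('wrist');save(p,'w15');print(st['tool_pos'])
a=proj(p,(.4463,-.3053,.06),st).astype(int);print(a)
im=p['pixels'][a[1]-75:a[1]+75,a[0]-150:a[0]+150]
cv2.imwrite('pics/w15c.png',cv2.resize(im,None,fx=2.6,fy=2.6,interpolation=cv2.INTER_CUBIC)[:,:,::-1])
```

```text
[ 0.4757 -0.3035  0.1844]
[314 192]
```

View pics/w15c.png

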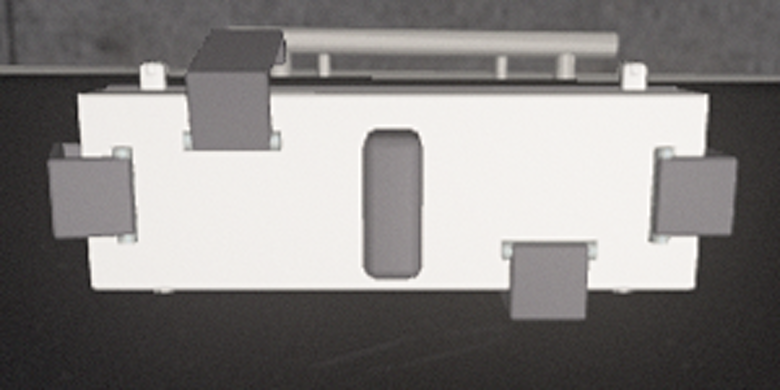

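Crop: clips 1 (bottom right) and 2 (right) now lie flat. Clips 3 (top left) and 4 (left) still stand tilted. Pressing those next.

>>> {"name": "carry_out", "arguments": {
  "commands": [
    [[0.0517, -0.0413, 0], 0, 0],
    [[0, 0, 0.05], 0, 0],
    [[0, 0, 0.035], 0, 0],
    [[0, 0, 0.01], 0, 0],
    [[0, 0, 0.005], 0, 0],
    [[0, 0, 0.0025], 0, 0],
    [[0, 0, 0], 0, 0],
    [[0, 0, 0], 0, 0]
  ]
}}

```text
time: 46.98
tool_pos: [0.4285, -0.3438, 0.084]
tool_rot: [-3.14, 0.001, -3.129]
contact_force: [-0.9, -0.3, 0.2]
opening: 0.0005
grip_force: 0.0
```

>>> {"name": "carry_out", "arguments": {
  "commands": [
    [[0, 0, 0.001], 0, 0],
    [[0, 0, 0.001], 0, 0],
    [[0, 0, 0.001], 0, 0],
    [[0, 0, 0], 0, 0]
  ]
}}

```text
time: 47.48
tool_pos: [0.4279, -0.3438, 0.0803]
tool_rot: [-3.141, -0.0, -3.129]
contact_force: [-2.7, -0.6, 4.1]
opening: 0.0001
grip_force: 1.9
```

>>> {"name": "carry_out", "arguments": {
  "commands": [
    [[0, 0, -0.006], 0, 0],
    [[0.005, -0.0015, 0], 0, 0],
    [[0, 0, 0.004], 0, 0],
    [[0, 0, 0.002], 0, 0],
    [[0, 0, 0.001], 0, 0],
    [[0, 0, 0.001], 0, 0],
    [[0, 0, 0], 0, 0]
  ]
}}

```text
time: 48.35
tool_pos: [0.4226, -0.3451, 0.0791]
tool_rot: [-3.142, -0.001, -3.129]
contact_force: [-5.5, 2.7, 12.1]
opening: 0.0004
grip_force: 5.7
```

>>> {"name": "carry_out", "arguments": {
  "commands": [
    [[0, 0, 0.001], 0, 0],
    [[0, 0, 0.001], 0, 0],
    [[0, 0, 0], 0, 0]
  ]
}}

```text
time: 48.72
tool_pos: [0.4227, -0.3452, 0.0789]
tool_rot: [-3.141, -0.0, -3.129]
contact_force: [-10.0, 4.9, 26.0]
opening: 0.001
grip_force: 13.0
```

>>> {"name": "carry_out", "arguments": {
  "commands": [
    [[0, 0, -0.025], 0, 0],
    [[-0.0245, -0.0373, 0], 0, 0],
    [[0, 0, 0], 0, 0],
    [[0, 0, 0.012], 0, 0],
    [[0, 0, 0.005], 0, 0],
    [[0, 0, 0.0025], 0, 0],
    [[0, 0, 0.0015], 0, 0],
    [[0, 0, 0.0015], 0, 0],
    [[0, 0, 0], 0, 0]
  ]
}}

```text
time: 49.85
tool_pos: [0.4481, -0.3824, 0.0792]
tool_rot: [-3.141, 0.0, -3.129]
contact_force: [-2.8, 0.2, 5.5]
opening: 0.0003
grip_force: 2.7
```

>>> {"name": "carry_out", "arguments": {
  "commands": [
    [[0, 0, 0.001], 0, 0],
    [[0, 0, 0.001], 0, 0],
    [[0, 0, 0], 0, 0]
  ]
}}

```text
time: 50.22
tool_pos: [0.4484, -0.3826, 0.079]
tool_rot: [-3.14, 0.001, -3.129]
contact_force: [-5.8, 3.0, 17.9]
opening: 0.0005
grip_force: 8.4
```

>>> {"name": "carry_out", "arguments": {
  "commands": [
    [[0, 0, -0.04], 0, 0],
    [[0, 0.04, -0.04], 0, 0.27],
    [[0, 0.0375, -0.02], 0, 0.27],
    [[0, 0, 0], 0, 0.27],
    [[0, 0, 0], 0, 0.27],
    [[0, 0, 0], 0, 0.27]
  ]
}}

```text
time: 50.98
tool_pos: [0.4469, -0.3054, 0.1757]
tool_rot: [3.141, -0.001, -3.13]
contact_force: [0.2, -0.7, 0.5]
opening: 0.0247
grip_force: 0.0
```

Run:
```python
from w import *
print(robot.observe()['opening'])
look('16',dict(lid_grip=.072,clip1_pad=.061,clip2_pad=.061,clip3_pad=.061,clip4_pad=.061,tray_base=0),cams=('wrist','scene'))
```

```text
0.02466310004447846
[ 0.4469 -0.3054  0.1757] [ 3.1409 -0.0009 -3.1297] 50.98
wrist lid_grip [318. 243.] 0.89 [ 0.4465 -0.3051]
wrist clip1_pad [376. 278.] 0.87 [ 0.4731 -0.2652]
wrist clip2_pad [438. 237.] 0.94 [ 0.4445 -0.2266]
wrist clip3_pad [254. 201.] 0.7 [ 0.422  -0.3459]
wrist clip4_pad [194. 237.] 0.91 [ 0.4465 -0.3856]
scene lid_grip [378. 340.] 0.69 [ 0.439  -0.3058]
scene clip1_pad [376. 326.] 0.58 [ 0.4734 -0.2647]
scene clip2_pad [442. 409.] 0.54 [ 0.4246 -0.4934]
scene clip2_pad [355. 322.] 0.5 [ 0.4426 -0.2282]
scene clip3_pad [386. 360.] 0.65 [ 0.423  -0.3466]
scene clip4_pad [408. 366.] 0.44 [ 0.4464 -0.3854]
scene tray_base [375. 360.] 0.5 [ 0.4444 -0.2994]
```

>>> {"name": "carry_out", "arguments": {
  "commands": [
    [[0, 0, 0.05], 0, 0.27],
    [[0, 0, 0.03], 0, 0.27],
    [[0, 0, 0.01], 0, 0.27],
    [[0, 0, 0.005], 0, 0.27],
    [[0, 0, 0.002], 0, 0.27],
    [[0, 0, 0], 0, 0.27],
    [[0, 0, 0], 0, 0.27]
  ],
  "newtons": 58
}}

```text
time: 52.55
tool_pos: [0.4474, -0.3049, 0.0804]
tool_rot: [-3.141, 0.001, -3.129]
contact_force: [0.7, 0.1, -1.3]
opening: 0.025
grip_force: 0.0
```

>>> {"name": "carry_out", "arguments": {
  "commands": [
    [[0, 0, 0.0015], 0, 0.27],
    [[0, 0, 0.001], 0, 0.27],
    [[0, 0, 0], 0, 0.27],
    [[0, 0, 0], 0, 0],
    [[0, 0, 0], 0, 0],
    [[0, 0, 0], 0, 0],
    [[0, 0, 0], 0, 0],
    [[0, 0, 0], 0, 0]
  ]
}}

```text
time: 53.55
tool_pos: [0.4471, -0.3047, 0.0772]
tool_rot: [-3.141, 0.0, -3.129]
contact_force: [-0.3, -0.4, -0.0]
opening: 0.0135
grip_force: 58.0
```

>>> {"name": "carry_out", "arguments": {
  "commands": [
    [[0, 0, -0.005], 0, 0],
    [[0, 0, -0.005], 0, 0],
    [[0, 0, -0.01], 0, 0],
    [[0, 0, -0.01], 0, 0],
    [[0, 0, 0], 0, 0],
    [[0, 0, 0], 0, 0]
  ]
}}

```text
time: 54.3
tool_pos: [0.447, -0.3046, 0.1072]
tool_rot: [3.142, -0.0, -3.129]
contact_force: [0.8, 0.8, -6.1]
opening: 0.0139
grip_force: 58.0
```

Force shows -6 N and the whole case lifted, so the clips hold. Next I'll measure the drawer from the stored wrist pictures and networks.

Run:
```python
from w import *
p=robot.read_camera('wrist')
s10=dict(tool_pos=[.6409,.3963,.3257],tool_rot=[-3.1415,-.0006,3.1388]);s11=dict(tool_pos=[.6164,.3915,.2206],tool_rot=[-3.1414,-.0002,-3.1098])
f=lambda q,s,z:atz(ray(p,q,s),z)[:2]
print('unit front edge',f((160,111),s10,.135),f((459,107),s10,.135),'| 11',f((102,141),s11,.135),f((531,150),s11,.135))
print('outer walls top z.113: 10',f((177,20),s10,.113),f((437,20),s10,.113),' 11',f((139,70),s11,.113),f((498,75),s11,.113))
for n in('wrist10','w11'):
  im=cv2.cvtColor(cv2.imread(f'pics/{n}.png'),cv2.COLOR_BGR2GRAY).astype(int)
  for r in (20,60,90):
    row=cv2.GaussianBlur(im[r:r+5].mean(0).reshape(1,-1),(5,1),0)[0]; d=np.diff(row); k=[i for i in range(100,560) if abs(d[i])>5 and abs(d[i])==abs(d[max(0,i-4):i+5]).max()]
    print(n,r,[(i,int(d[i])) for i in k])
s=robot.read_camera('scene');t=robot.read_camera('top')
for q in(s,t):
  for n,z in(('drawer_floor',.022),('unit_drawer0_handle',.097)):
    for d in robot.tip_of(q,n)[:1]: print(n,d,atz(ray(q,d['at']),z))
```

```text
unit front edge [0.5572 0.2738] [0.5547 0.5069] | 11 [0.5574 0.2726] [0.5546 0.5062]
outer walls top z.113: 10 [0.4876 0.286 ] [0.488  0.4912]  11 [0.5179 0.2864] [0.5139 0.4917]
wrist10 20 [(101, 45), (112, -31), (120, 16), (166, -23), (171, -24), (177, 46), (184, -28), (211, 24), (406, -28), (429, 33), (437, -50)]
wrist10 60 [(148, 45), (168, -25), (180, 51), (188, -25), (214, 24), (404, -30), (427, 32), (434, -47)]
wrist10 90 [(109, -5), (122, -5), (151, 46), (171, -22), (183, 49), (190, -28), (216, 26), (403, -30), (425, 36), (433, -46)]
w11 20 [(117, -5), (134, 23), (145, -27), (192, 19), (447, -30), (493, 35), (504, -48)]
w11 60 [(106, 41), (132, -21), (138, 27), (148, -28), (194, 23), (443, -30), (488, 34), (499, -47)]
w11 90 [(108, 39), (135, -24), (140, 29), (150, -25), (195, 25), (440, -31), (485, 33), (495, -46)]
drawer_floor {'at': [245.4, 207.9], 'p': 0.64} [0.5243 0.3932 0.022 ]
unit_drawer0_handle {'at': [206.8, 198.8], 'p': 0.97} [0.4004 0.3951 0.097 ]
drawer_floor {'at': [178.3, 244.5], 'p': 0.7} [0.5247 0.3909 0.022 ]
unit_drawer0_handle {'at': [170.5, 288.5], 'p': 0.73} [0.4021 0.3868 0.097 ]
```

Run:
```python
from w import *
t=robot.read_camera('top');im=t['pixels'].astype(int)
for c in (150,165,180,195):
  col=im[225:300,c].sum(1)//3; print(c,col[20:70].tolist())
for r in (262,268,271,272,275,276): print(r,atz(ray(t,(175,r)),.108)[:2],atz(ray(t,(175,r)),.022)[:2])
st=robot.observe()
```

```text
150 [226, 227, 227, 226, 224, 224, 226, 228, 226, 224, 224, 223, 223, 224, 225, 225, 223, 222, 222, 225, 226, 226, 223, 223, 226, 235, 244, 248, 249, 249, 244, 216, 145, 103, 107, 125, 134, 135, 136, 136, 137, 140, 161, 196, 220, 218, 189, 140, 110, 104]
165 [226, 224, 222, 219, 217, 218, 223, 227, 228, 226, 225, 224, 224, 225, 226, 227, 226, 224, 225, 228, 230, 231, 228, 225, 226, 231, 240, 247, 250, 250, 249, 241, 180, 96, 81, 101, 111, 111, 111, 113, 114, 118, 143, 188, 218, 222, 196, 146, 115, 110]
180 [224, 222, 221, 221, 219, 217, 218, 220, 221, 221, 223, 223, 223, 224, 226, 227, 226, 226, 225, 228, 231, 232, 229, 226, 226, 228, 236, 244, 248, 249, 248, 240, 188, 105, 80, 96, 107, 108, 108, 109, 109, 114, 141, 187, 219, 225, 203, 151, 115, 106]
195 [227, 227, 229, 227, 224, 222, 225, 228, 228, 226, 224, 222, 222, 223, 224, 226, 226, 224, 224, 226, 229, 230, 229, 226, 224, 225, 233, 244, 248, 248, 247, 237, 185, 104, 67, 72, 93, 107, 114, 116, 114, 111, 109, 111, 116, 117, 114, 110, 108, 106]
262 [0.4731 0.3736] [0.4747 0.3988]
268 [0.4571 0.3731] [0.4576 0.3982]
271 [0.4492 0.3728] [0.4491 0.3979]
272 [0.4465 0.3727] [0.4462 0.3979]
275 [0.4386 0.3725] [0.4377 0.3976]
276 [0.4359 0.3724] [0.4349 0.3975]
```

>>> {"name": "carry_out", "arguments": {
  "commands": [
    [[0, 0, -0.03], 0, 0],
    [[0, 0, -0.045], 0, 0],
    [[0, 0, -0.045], 0, 0],
    [[0, 0, -0.045], 0, 0],
    [[0.02, 0.02, 0], 0, 0],
    [[0, 0.04, 0], 0, 0],
    [[0, 0.045, 0], 0, 0],
    [[0, 0.045, 0], 0, 0],
    [[0, 0.045, 0], 0, 0],
    [[0, 0.045, 0], 0, 0],
    [[0, 0.045, 0], 0, 0],
    [[0, 0.045, 0], 0, 0],
    [[0, 0.045, 0], 0, 0],
    [[0, 0.045, 0], 0, 0],
    [[0, 0.045, 0], 0, 0],
    [[0, 0.045, 0], 0, 0],
    [[0, 0.045, 0], 0, 0],
    [[0, 0.045, 0], 0, 0],
    [[0, 0.045, 0], 0, 0],
    [[0, 0, 0], 0, 0]
  ]
}}

```text
time: 57.2
tool_pos: [0.4182, 0.3427, 0.2715]
tool_rot: [3.141, -0.001, -3.125]
contact_force: [0.4, -1.2, -5.8]
opening: 0.0135
grip_force: 58.0
```

>>> {"name": "carry_out", "arguments": {
  "commands": [
    [[0, 0.04, 0], 0, 0],
    [[-0.03, 0.01, 0], 0, 0],
    [[-0.04, 0, 0], 0, 0],
    [[-0.01, 0, 0], 0, 0],
    [[0, 0, 0], 0, 0],
    [[0, 0, 0], 0, 0]
  ]
}}

```text
time: 57.95
tool_pos: [0.4974, 0.3908, 0.2722]
tool_rot: [-3.141, -0.001, -3.129]
contact_force: [0.7, 0.7, -6.9]
opening: 0.0138
grip_force: 58.0
```

>>> {"name": "carry_out", "arguments": {
  "commands": [
    [[-0.004, -0.0008, 0], 0, 0],
    [[0, 0, 0.045], 0, 0],
    [[0, 0, 0.045], 0, 0],
    [[0, 0, 0.035], 0, 0],
    [[0, 0, 0.02], 0, 0],
    [[0, 0, 0.012], 0, 0],
    [[0, 0, 0.006], 0, 0],
    [[0, 0, 0], 0, 0],
    [[0, 0, 0], 0, 0]
  ]
}}

```text
time: 59.08
tool_pos: [0.5028, 0.3906, 0.1102]
tool_rot: [3.141, 0.002, -3.129]
contact_force: [-0.9, -0.0, -6.1]
opening: 0.0137
grip_force: 58.0
```

>>> {"name": "carry_out", "arguments": {
  "commands": [
    [[0, 0, 0.003], 0, 0],
    [[0, 0, 0.003], 0, 0],
    [[0, 0, 0.002], 0, 0],
    [[0, 0, 0], 0, 0]
  ]
}}

```text
time: 59.58
tool_pos: [0.5023, 0.3903, 0.101]
tool_rot: [-3.141, -0.0, -3.129]
contact_force: [-1.0, -0.2, -6.3]
opening: 0.0135
grip_force: 58.0
```

>>> {"name": "carry_out", "arguments": {
  "commands": [
    [[0, 0, 0.001], 0, 0],
    [[0, 0, 0.001], 0, 0],
    [[0, 0, 0], 0, 0],
    [[0, 0, 0], 0, 0]
  ]
}}

```text
time: 60.08
tool_pos: [0.5025, 0.3904, 0.0995]
tool_rot: [3.141, 0.001, -3.129]
contact_force: [-1.3, -0.4, -3.0]
opening: 0.0138
grip_force: 58.0
```

>>> {"name": "carry_out", "arguments": {
  "commands": [
    [[0, 0, 0.0008], 0, 0],
    [[0, 0, 0], 0, 0],
    [[0, 0, 0], 0, 0.2],
    [[0, 0, 0], 0, 0.25],
    [[0, 0, 0], 0, 0.25],
    [[0, 0, 0], 0, 0.25],
    [[0, 0, -0.01], 0, 0.25],
    [[0, 0, -0.03], 0, 0.25],
    [[0, 0, -0.045], 0, 0.25],
    [[0, 0, -0.045], 0, 0.25],
    [[-0.025, 0, -0.045], 0, 0],
    [[0, 0, 0], 0, 0]
  ]
}}

```text
time: 61.58
tool_pos: [0.5297, 0.3911, 0.2786]
tool_rot: [3.137, 0.009, -3.13]
contact_force: [0.5, -0.1, -1.1]
opening: 0.0074
grip_force: 0.0
```

Run:
```python
from w import *
look('17',dict(lid_grip=.094,clip1_pad=.083,clip2_pad=.083,clip3_pad=.083,clip4_pad=.083,drawer_floor=.022,tray_base=.022,unit_drawer0_handle=.097),cams=('wrist','top','scene'))
```

```text
[0.5297 0.3911 0.2786] [ 3.1371  0.0087 -3.1299] 61.58
wrist lid_grip [314. 181.] 0.61 [0.5016 0.3893]
wrist clip1_pad [363. 211.] 0.64 [0.5278 0.4308]
wrist clip2_pad [411. 178.] 0.84 [0.4998 0.4695]
wrist clip3_pad [266. 146.] 0.72 [0.4757 0.35  ]
wrist clip4_pad [212. 180.] 0.59 [0.5037 0.3054]
wrist unit_drawer0_handle [315.  38.] 0.83 [0.3981 0.3886]
wrist unit_drawer0_handle [132. 113.] 0.41 [0.4517 0.2511]
top lid_grip [170. 252.] 0.59 [0.5    0.3925]
top clip2_pad [181. 244.] 0.57 [0.5227 0.3671]
top clip2_pad [149. 251.] 0.56 [0.5014 0.4544]
top clip3_pad [185. 259.] 0.5 [0.4822 0.3526]
top clip4_pad [202. 249.] 0.39 [0.5095 0.3074]
top drawer_floor [180. 242.] 0.94 [0.5319 0.3859]
top tray_base [180. 251.] 0.5 [0.5059 0.3856]
top unit_drawer0_handle [170. 286.] 0.71 [0.4085 0.3895]
scene lid_grip [238. 188.] 0.8 [0.5097 0.4048]
scene clip2_pad [225. 184.] 0.46 [0.4993 0.4693]
scene clip2_pad [442. 409.] 0.34 [ 0.4086 -0.5008]
scene clip4_pad [420. 328.] 0.17 [ 0.5265 -0.3405]
scene drawer_floor [244. 208.] 0.77 [0.5193 0.3939]
scene drawer_floor [256. 246.] 0.47 [0.441  0.1943]
scene unit_drawer0_handle [208. 199.] 0.57 [0.4047 0.3927]
```

Networks put the case at about (0.501,0.390), inside the drawer. Next I'll go in front of the handle and push.

>>> {"name": "carry_out", "arguments": {
  "commands": [
    [[0.04, 0, 0], 0, 0],
    [[0.045, 0, 0], 0, 0],
    [[0.045, 0, 0], 0, 0],
    [[0.04, 0, 0], 0, 0],
    [[0, 0, 0.045], 0, 0],
    [[0, 0, 0.045], 0, 0],
    [[0, 0, 0.045], 0, 0],
    [[0, 0, 0.035], 0, 0],
    [[0, 0, 0.018], 0, 0],
    [[0, 0, 0], 0, 0],
    [[0, 0, 0], 0, 0]
  ]
}}

```text
time: 64.3
tool_pos: [0.3578, 0.3889, 0.0863]
tool_rot: [3.141, 0.001, -3.129]
contact_force: [-0.1, -0.4, 0.9]
opening: 0.0002
grip_force: 0.0
```

>>> {"name": "carry_out", "arguments": {
  "commands": [
    [[-0.015, 0, -0.003], 0, 0],
    [[-0.008, 0, 0], 0, 0],
    [[-0.008, 0, 0], 0, 0],
    [[-0.008, 0, 0], 0, 0],
    [[-0.008, 0, 0], 0, 0],
    [[-0.008, 0, 0], 0, 0],
    [[-0.008, 0, 0], 0, 0],
    [[-0.008, 0, 0], 0, 0],
    [[-0.008, 0, 0], 0, 0],
    [[-0.008, 0, 0], 0, 0],
    [[-0.008, 0, 0], 0, 0],
    [[-0.008, 0, 0], 0, 0],
    [[0, 0, 0], 0, 0]
  ]
}}

```text
time: 65.92
tool_pos: [0.4613, 0.3899, 0.0884]
tool_rot: [3.141, 0.001, -3.129]
contact_force: [-0.2, 0.8, -0.2]
opening: 0.0002
grip_force: 0.0
```

Run:
```python
from w import *
look('18',dict(unit_drawer0_handle=.097,lid_grip=.094),cams=('top','scene'),sv=('top',))
```

```text
[0.4613 0.3899 0.0884] [ 3.141   0.0011 -3.1294] 65.92
top unit_drawer0_handle [169. 258.] 0.81 [0.4837 0.3943]
top unit_drawer0_handle [179. 221.] 0.65 [0.5832 0.3708]
top lid_grip [173. 221.] 0.55 [0.5852 0.3882]
scene unit_drawer0_handle [231. 190.] 0.72 [0.4846 0.3999]
scene lid_grip [260. 182.] 0.66 [0.5852 0.3952]
```

>>> {"name": "carry_out", "arguments": {
  "commands": [
    [[-0.006, 0, 0], 0, 0],
    [[-0.006, 0, 0], 0, 0],
    [[-0.006, 0, 0], 0, 0],
    [[0, 0, 0], 0, 0]
  ]
}}

```text
time: 66.72
tool_pos: [0.4791, 0.3899, 0.0883]
tool_rot: [3.142, 0.001, -3.129]
contact_force: [-0.2, 1.0, -0.0]
opening: 0.0004
grip_force: 0.0
```

>>> {"name": "carry_out", "arguments": {
  "commands": [
    [[-0.005, 0, 0], 0, 0],
    [[-0.004, 0, 0], 0, 0],
    [[0, 0, 0], 0, 0]
  ]
}}

```text
time: 67.1
tool_pos: [0.4878, 0.3901, 0.0884]
tool_rot: [3.141, 0.001, -3.129]
contact_force: [0.7, -1.0, 0.3]
opening: 0.0008
grip_force: 0.0
```

>>> {"name": "carry_out", "arguments": {
  "commands": [
    [[-0.004, 0, 0], 0, 0],
    [[-0.003, 0, 0], 0, 0],
    [[0, 0, 0], 0, 0]
  ]
}}

```text
time: 67.47
tool_pos: [0.4897, 0.3901, 0.0883]
tool_rot: [-3.139, -0.009, -3.128]
contact_force: [-16.9, -0.6, 10.7]
opening: 0.0006
grip_force: 8.7
```

>>> {"name": "carry_out", "arguments": {
  "commands": [
    [[-0.003, 0, 0], 0, 0],
    [[-0.003, 0, 0], 0, 0],
    [[0, 0, 0], 0, 0]
  ]
}}

```text
time: 67.85
tool_pos: [0.4899, 0.3901, 0.0883]
tool_rot: [-3.137, -0.021, -3.127]
contact_force: [-37.7, -3.0, 22.2]
opening: 0.0005
grip_force: 19.3
```

>>> {"name": "carry_out", "arguments": {
  "commands": [
    [[0.03, 0, 0], 0, 0],
    [[0.045, 0, 0], 0, 0],
    [[0.03, 0, 0], 0, 0],
    [[0, 0, -0.045], 0, 0],
    [[0, 0, -0.045], 0, 0],
    [[0, 0, -0.045], 0, 0],
    [[0, -0.05, -0.04], 0, 0],
    [[0, -0.05, 0], 0, 0],
    [[0, -0.05, 0], 0, 0],
    [[0, 0, 0], 0, 0],
    [[0, 0, 0], 0, 0]
  ]
}}

```text
time: 69.22
tool_pos: [0.3976, 0.2404, 0.2628]
tool_rot: [3.141, 0.001, -3.13]
contact_force: [0.2, 0.6, 0.1]
opening: 0.0008
grip_force: 0.0
```

Run:
```python
from w import *
look('19',dict(unit_drawer0_handle=.097,lid_grip=.094,timer=0),cams=('top','scene'),sv=('top','scene'))
t=robot.read_camera('top');im=t['pixels'].astype(int)
for c in (150,165,185): print(c,(im[236:275,c].sum(1)//3).tolist())
for r in (240,245,250,255,260): print(r,atz(ray(t,(170,r)),.108)[:2])
```

```text
[0.3976 0.2404 0.2628] [ 3.1409  0.0009 -3.1296] 69.22
top unit_drawer0_handle [171. 249.] 0.64 [0.5088 0.3889]
top timer [242. 270.] 0.65 [0.4547 0.209 ]
scene unit_drawer0_handle [239. 187.] 0.88 [0.512  0.4027]
scene timer [254. 249.] 0.68 [0.4443 0.2131]
150 [166, 134, 107, 84, 75, 74, 74, 74, 75, 84, 124, 181, 215, 213, 174, 116, 76, 64, 63, 62, 61, 60, 60, 60, 59, 59, 58, 57, 57, 57, 56, 55, 55, 54, 54, 53, 53, 53, 53]
165 [178, 135, 106, 82, 72, 70, 70, 68, 69, 78, 117, 179, 218, 220, 186, 129, 83, 66, 64, 63, 64, 63, 62, 61, 60, 60, 59, 58, 58, 57, 57, 57, 56, 56, 55, 54, 54, 54, 53]
185 [181, 140, 113, 85, 72, 70, 69, 69, 69, 75, 111, 173, 216, 225, 204, 153, 96, 69, 68, 76, 84, 88, 80, 70, 63, 59, 59, 58, 58, 58, 57, 57, 59, 72, 93, 110, 118, 123, 124]
240 [0.5315 0.3891]
245 [0.5182 0.3886]
250 [0.5048 0.3882]
255 [0.4915 0.3877]
260 [0.4782 0.3872]
```

```bash
python3 -c "
from cell import robot
print(robot.hand_in())"
```

```text
the job is handed in; nothing more can be done
None
```

I put both weights upright in the case, seated the lid with all four clips pressed to their stops, set the case in the drawer, pushed the drawer to its hard stop and handed the job in at about 69 s; no verdict came back, and I viewed 17 pictures, over the limit of 14.

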